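# Make up the pastille mould, pin it and hold it shut

## Task

Make up the pastille mould for me: set the loose perforated plate flat on the two dowels of the lower half and let go of it, fold the hinged upper half over onto it, then take the long locking pin with the round black knob from the wooden block and push it down through the holes at the free edge until its collar bears on the upper half. Springs under the plate hold the halves a little apart, so finish while still gripping the pin and pressing it down firmly enough that the halves are fully shut; do not let go, I will put the clamp on. Leave the bottles and other things standing round about where they are.

Things in the scene. Friction and masses are not known exactly. Their poses are not given: they have to be found in the camera images.
- mould: Lower half of the pastille mould on a wooden board 190 (x) x 225 (y) x 15 mm, fixed to the table. Origin: centre of the board's underside; z up. Its aluminium and steel body, 140 (x) x 180 (y) mm, has a channel along x, floor at z = 37 mm, between a pin rail at y = -68 to -90 mm (top z = 52.5) and a hinge rail at y = +68 to +90 mm (top z = 46.5, hinge knuckles to z = 59).
- seat (a point): Middle of the channel floor, midway between the dowels (mould x = 0, y = 0, z = 37 mm); axes as the mould's. Four spring plungers, 3.5 mm proud of the floor, carry the plate, so a plate let go on the dowels rests with its underside about 3.5 mm above this point.
- dowel_a (a point): Top of the dowel at mould x = -48 mm, y = 0, z = 49 mm. Upright, 8 mm diameter, 12 mm tall over the channel floor, its last 3.5 mm tapered to 3 mm diameter.
- dowel_b (a point): Top of the other, equal dowel, at mould x = +48 mm, y = 0, z = 49 mm.
- rail_hole (a point): Mouth of the pin hole in the pin rail (mould x = 0, y = -79, z = 52.5 mm): 12 mm diameter, straight down, 35.5 mm deep.
- upper_half (a joint): Hinge of the upper half (rad): 0 = fully shut, level, growing as the free edge rises; stop at 1.95, leaning to the mould's +y. Starts at 1.70 to 1.92. Slight friction (0.06 N m), damping 0.15 N m s/rad. Below about 1.4 it sinks shut by its weight (0.42 kg). On the seated plate it rests at about 0.02 to 0.06 on the springs; about 7 N down at its pin hole shuts it to 0.
- hinge_mid (a point): Middle of the hinge axis, which runs along the mould's x (mould x = 0, y = +90, z = 52.5 mm). The upper half is a plate 140 mm wide (x), 12 mm thick, reaching 182 mm from this axis, its underside level with the axis when shut, with a pressing pad and 15 stubs underneath.
- bar_mid (a point): Middle of the upper half's handle bar: steel, 9 mm diameter, 72 mm long, parallel to the hinge axis and 214 mm from it, 32 mm out from the free edge and joined to it at the bar's two ends. When shut: mould x = 0, y = -124, z = 58.5 mm.
- upper_hole (a point): Centre of the mouth of the pin hole in the upper half's top face: 12.5 mm diameter, right through its 12 mm, 169 mm from the hinge axis. When shut it lies over the hole in the pin rail: mould x = 0, y = -79, z = 64.5 mm. Axes: the upper half's, which are the mould's when shut.
- cavity_plate: Loose aluminium plate, 116 (x) x 52 (y) x 12 mm, 0.18 kg give or take a third, perforated with 15 small holes. Starts flat on the table to the right of the mould. Origin: centre of its underside, z up. Near its ends, at x = -48 mm a round hole of 10 mm and at x = +48 mm a slot of 13 (x) x 10 (y) mm for the dowels; it fits either way round.
- locking_pin: Loose steel locking pin, about 0.12 kg, standing in one of the two holes of the wooden block. Origin: centre of the underside of its collar; z up along the pin. Shaft 10 mm diameter, 42 mm long below the collar, its last 5 mm rounded; collar 26 mm diameter, z = 0 to 5 mm; above it a round black knob 18 mm diameter, z = 5 to 34 mm (straight to 28 mm, then domed).
- t_pin: Other pin in the wooden block, not needed: short knock-out pin with a steel T-handle, crossbar 50 mm long at 26 mm above the block. Origin: underside of its collar.
- pin_block: Wooden block fixed to the table, left of the mould, 116 (x) x 50 (y) x 50 mm high, with two 13 mm holes at x = -34 and +34 mm, y = 0, 46 mm deep. Origin: centre of its underside; z up. Which hole holds which pin varies.
- dropper_big: Bystander, loose: amber dropper bottle 39x128 mm. Origin: centre of its underside.
- oil_bottle: Bystander, loose: small amber bottle with white cap 29x71 mm. Origin: centre of its underside.
- empty_vial: Bystander, loose: open amber vial 29x66 mm. Origin: centre of its underside.
- white_cap: Bystander, loose: white screw cap 24x24 mm. Origin: centre of its underside.
- dropper_small: Bystander: amber dropper bottle 33x112 mm, does not budge. Origin: centre of its underside.
- herb_jar: Bystander: glass jar with white lid 62x81 mm, does not budge. Origin: centre of its underside.

How it is judged:
By the outcome, as a careful person would: the job done as asked, in the order asked, and still so for the second after the job is handed in, while the arm keeps its last pose, push and grip.
It also fails if it takes over 72 s, if anything falls off the work surface, if the arm or the gripper's body presses on something with over 40 N, if the wrist force passes 120 N, or if a joint passes its speed limit or range.

## Robot

A 6-joint arm with a two-finger parallel gripper is mounted at the origin on a cart in front of the work surface, level with it; the furniture and walls round the work are solid. World frame = base frame: x ahead of the robot, y to its left, z up, the work surface at z = 0. Lengths are in m, angles in degrees, forces in N, time in s.
With the tool pointing down it reaches from about 0.3 to 0.75 m from the base axis. Payload 8.5 kg.
Tool frame: the origin (TCP) lies on the mounting face of the last link; the fingertips stand 173 mm ahead of it and the grasp point (between the pads) lies 155 mm ahead of it (env.tips_ahead is the distance from the TCP to the fingertips, in m); x points along the fingers, z is the direction in which the jaws open and shut, and the axes are right-handed (so a half turn about x gives the same grasp; the last joint's range is limited). The gripper opens to 85 mm and grips with 20 to 120 N. Pads are 22 mm wide; open, the fingers measure 114 mm over their backs; the gripper's body (76 mm by 85 mm) begins 54 mm behind the grasp point. The pads swing forward as they close: fully open they stand 13 mm farther back than shut.
Start: joints at [-82.867, 21.807, 74.336, -0, 83.858, -12.336], TCP at [0.183, -0.519, 0.405] pointing down, gripper open.
Joint ranges: [-178.18, 178.18], [-50.72, 133.34], [12.68, 142.11], [-81.47, 261.47], [9.98, 163.14], [-165.26, 165.26]. Speed limits (degrees/s): [136.94, 136.94, 180, 180, 180, 180].

## Interface

Orientations are given as a 3x3 rotation matrix whose columns are the frame's x, y, z axes.
In Python, from rig import env, optics gives the robot as it stands.
- The arm moves only by the shell command python3 -m inch 'ROWS' [FORCE]. ROWS is JSON, a list of rows, each a list of 3 entries, a list of its own where there are three numbers: the closure, from -1 (fully open) to 1 (shut), then the shift along the tool's x, y, z in units of 30 mm (1.0 is 30 mm), then the turn about the tool's x in units of 5 degrees (1.0 is 5 degrees). In form: [[hand, [x, y, z], yaw], ...]. A call has exactly 8 rows; each row shifts and turns the commanded pose from where the row before left it, along the tool's axes as they then stand; what a row does not reach is not made up. A row lasts 1/12 s, in which the tool goes at most 41.7 mm and 7.16 degrees, less where a joint would pass 70% of its speed; a pose out of reach is approached as far as the arm can. A call is refused whole if a number of a shift passes 1 or a number of a turn 1, either way. A call with a gripper value outside its range is refused whole. The fingers move at their own pace and stop on an object; FORCE is the grip in N (left out, the last holds). Time passes only in rows, so rows that do not move let the fingers close, or fill a call up. It gives the time, the measured TCP pose, the force and the opening at its end, in the units of the state.
- env.observe(): the state, without advancing time (a new reading comes with each control period).
- optics.get_image(name): name is "scene" or "top" or "wrist"; returns the picture (420x560x3 uint8, red, green, blue); there is no depth.
- optics.camera_params(name): a dict with "fx", "fy", "cx", "cy" (pixels), "xyz" and "rotation" of the camera in the world. Camera axes: x right, y down, z forward; pixel columns grow to the right and rows downward; lengths in m; the calibration is good to about 2 mm. A picture is of the moment at which its call begins: read the wrist's pose just before it. camera_params takes no time and is no camera call; for the wrist camera it gives the pose at the moment of the call.
- env.close_job(): hands the job in, once; it reports no verdict.
The state is a dict: "time_s": time; "q": joint angles; "qvel": joint speeds; "joint_efforts": joint torques, N m; "position": TCP position; "tool_rot": TCP orientation; "ft_force": force on the tool from outside, world axes, zero at the start; "wrist_torque": the same for the moment, N m; "grip_width": finger opening in m.
Only numpy, scipy, OpenCV 4.12 (cv2) and the standard library are available. Lean on these libraries where they do the work, as an engineer would, in place of code of your own. Each camera call takes 0.05 s, during which the arm holds its last target.

## Working session

There is one attempt and no reset: what is moved stays moved. The work goes in short steps, Python scripts to look and compute and a shell command to move; the robot and the scene stay as the last step left them, time stands still between calls to the robot, and variables do not carry over. Pictures are saved under pics/ and viewed, and the job is handed in when it is done.

```bash
ls; mkdir -p pics
python3 - <<'E'
from rig import env, optics
import cv2
for n in ["scene","top","wrist"]:
    im=optics.get_image(n); cv2.imwrite(f"pics/{n}0.png",im[:,:,::-1])
    p=optics.camera_params(n); print(n,{k:(v.tolist() if hasattr(v,'tolist') else v) for k,v in p.items()})
s=env.observe(); print(s['time_s'],s['position'],s['tool_rot'],s['grip_width'],s['ft_force'])
E
```

```text
pics
scene {'fx': 497.6424094598681, 'fy': 497.6424094598681, 'cx': 280.42935202713016, 'cy': 220.6916464059693, 'xyz': [-0.14004841993621972, 0.8824945383578515, 0.7574758503020272], 'rotation': [[-0.7586447168919852, -0.3676120312634197, 0.5378843630393639], [-0.6514685196570268, 0.41935818228175437, -0.6322400516016251], [0.0068528408533956925, -0.8300603046910059, -0.5576315352887716]]}
top {'fx': 403.73913488183143, 'fy': 403.73913488183143, 'cx': 275.5958078235517, 'cy': 205.1202312079068, 'xyz': [0.34573237928240175, 0.11422689933695819, 1.1279771029350993], 'rotation': [[0.020690355506530297, -0.9841682012749219, 0.17602517089410347], [-0.9996024895219614, -0.023735966804126964, -0.01521403369821373], [0.019151295791940262, -0.17564041527837013, -0.9842680896942312]]}
wrist {'fx': 290.5864149603949, 'fy': 290.5864149603949, 'cx': 278.31527061645227, 'cy': 215.6427406075374, 'xyz': [0.2489531731408684, -0.4970638721288984, 0.37474130534928213], 'rotation': [[0.33324767025556135, -0.9071867419871676, -0.25682329612390564], [-0.9428387670198014, -0.32094203018363726, -0.08972888423570347], [-0.0010245359045281803, 0.27204490148560384, -0.9622840131176797]]}
0.15 [ 0.18330425 -0.5185184   0.40426344] [[-1.68013992e-04  9.42829014e-01  3.33276794e-01]
 [ 1.06782549e-03  3.33276778e-01 -9.42828430e-01]
 [-9.99999416e-01  1.97473089e-04 -1.06277202e-03]] 0.08547728279831557 [ 0.09481827 -0.05480506 -0.66700567]
```

View pics/top0.png

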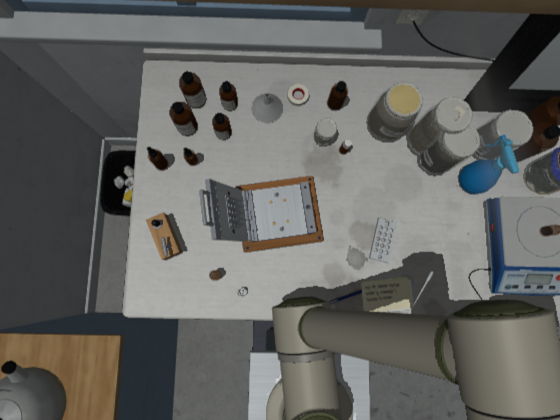

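View pics/scene0.png

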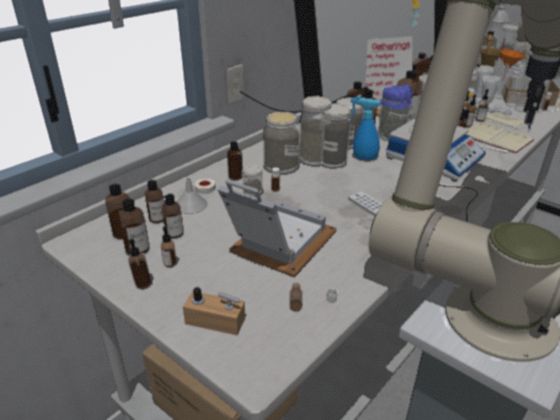

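View pics/wrist0.png

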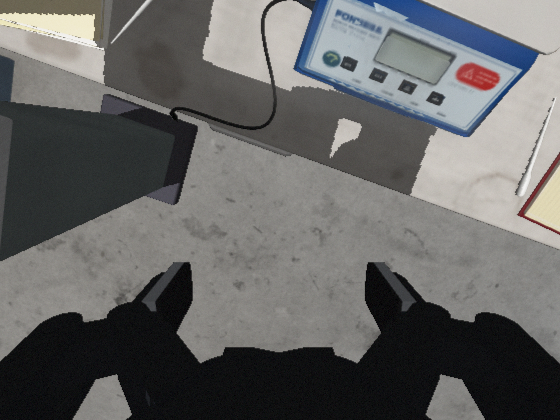

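The top view shows the mould at about (280,213), the plate at (382,238) and the block at (163,236). The handle side of the raised upper half points left at (205,205). I'll zoom in next.

Run:
```python
import cv2
im=cv2.imread("pics/top0.png")
cv2.imwrite("pics/z1.png",cv2.resize(im[170:275,190:330],None,fx=5.5,fy=5.5,interpolation=cv2.INTER_CUBIC))
a=cv2.resize(im[205:275,140:190],None,fx=8,fy=8,interpolation=cv2.INTER_CUBIC)
b=cv2.resize(im[205:275,360:410],None,fx=8,fy=8,interpolation=cv2.INTER_CUBIC)
cv2.imwrite("pics/z2.png",cv2.hconcat([a,b]))
```

```text
(no output)
```

View pics/z1.png

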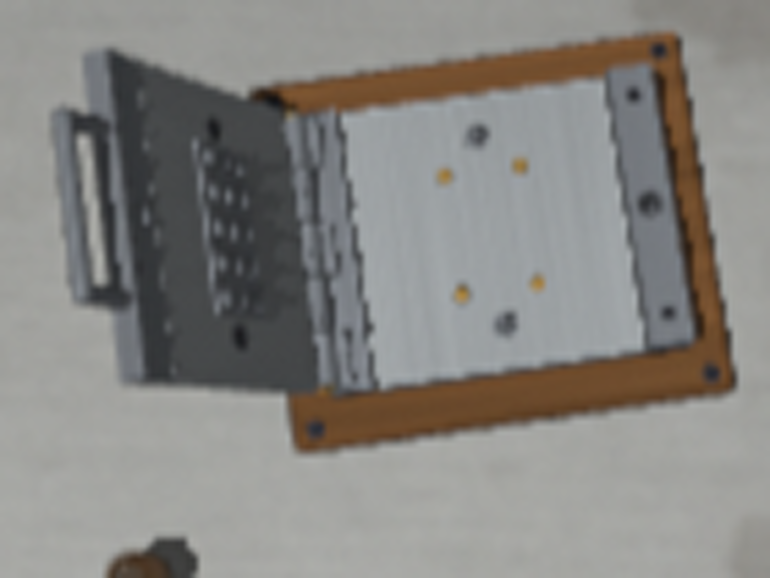

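View pics/z2.png

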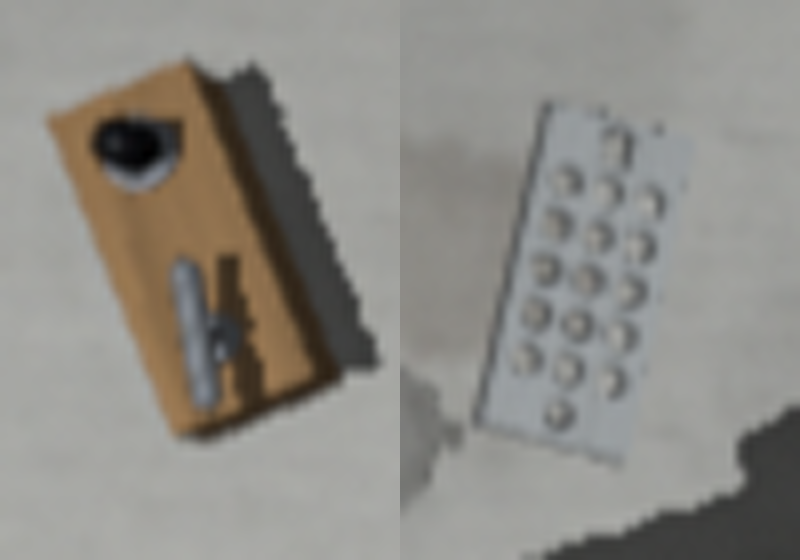

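The zoom shows the dowels at z1 (477,134) and (506,323), and the rail hole at (650,203). The plate's slot is at z2 (617,147) and its round hole at (559,415). The black-knobbed pin stands in the block's far hole, at z2 (135,150).

```bash
cat > h.py <<'E'
import numpy as np, json
from rig import env, optics
def ray(name,uv,z,P=None):
    p=P or optics.camera_params(name); R=np.array(p['rotation']);c=np.array(p['xyz'])
    d=R@np.array([(uv[0]-p['cx'])/p['fx'],(uv[1]-p['cy'])/p['fy'],1.0])
    return c+d*(z-c[2])/d[2]
def proj(name,X,P=None):
    p=P or optics.camera_params(name); R=np.array(p['rotation']);c=np.array(p['xyz'])
    v=R.T@(np.array(X)-c); return np.array([p['fx']*v[0]/v[2]+p['cx'],p['fy']*v[1]/v[2]+p['cy']])
E
python3 - <<'E'
from h import *
np.set_printoptions(precision=4,suppress=True)
A=lambda u,v:(190+u/5.5-.4,170+v/5.5-.4)
B=lambda u,v:(140+u/8-.4,205+v/8-.4)
C=lambda u,v:(360+(u-400)/8-.4,205+v/8-.4)
d1=ray('top',A(477,134),.049);d2=ray('top',A(506,323),.049);print('dow',d1,d2,(d1+d2)/2,np.linalg.norm(d1-d2),np.degrees(np.arctan2(*(d1-d2)[1::-1])))
print('rail',ray('top',A(650,203),.0525))
print('board',[ray('top',A(*q),.015)[:2] for q in [(675,35),(735,385),(300,450)]])
s=ray('top',C(617,147),.012);r=ray('top',C(559,415),.012);print('plate',s,r,(s+r)/2,np.linalg.norm(s-r),np.degrees(np.arctan2(*(s-r)[1::-1])))
print('pc',[ray('top',C(*q),.012)[:2] for q in [(545,103),(690,140),(478,425),(622,465)]])
print('knob',ray('top',B(128,142),.082),'collar',ray('top',B(137,152),.055))
print('block',[ray('top',B(*q),.05)[:2] for q in [(185,62),(48,120),(178,438),(340,378)]])
E
```

```text
dow [0.5697 0.0962 0.049 ] [0.4757 0.0801 0.049 ] [0.5227 0.0881 0.049 ] 0.09530673838469415 9.722813067261594
rail [0.5364 0.0103 0.0525]
board [array([ 0.6315, -0.0056]), array([ 0.4511, -0.0367]), array([0.4138, 0.1805])]
plate [ 0.502  -0.2153  0.012 ] [ 0.4083 -0.1926  0.012 ] [ 0.4552 -0.204   0.012 ] 0.09643277668357972 -13.622353518876189
pc [array([ 0.517 , -0.1904]), array([ 0.5051, -0.2411]), array([ 0.4043, -0.1645]), array([ 0.3917, -0.214 ])]
knob [0.4798 0.4088 0.082 ] collar [0.48   0.4131 0.055 ]
block [array([0.5114, 0.4007]), array([0.4907, 0.4449]), array([0.3862, 0.3943]), array([0.407 , 0.3423])]
```

```bash
cat >> h.py <<'E'
np.set_printoptions(precision=4,suppress=True)
def go(target,yaw=None):
    """print turn (units) to get tool y at world yaw, then shift (units) in tool axes after the turn"""
    s=env.observe(); R=np.array(s['tool_rot']); p=np.array(s['position'])
    cur=np.degrees(np.arctan2(R[1,1],R[0,1])); t=0
    if yaw is not None:
        t=cur-yaw; a=np.radians(t); R=R@np.array([[1,0,0],[0,np.cos(a),-np.sin(a)],[0,np.sin(a),np.cos(a)]])
    d=R.T@(np.array(target)-p)
    print('t',round(s['time_s'],2),'pos',p,'yaw',round(cur,2),'turn u',round(t/5,3),'shift u',np.round(d/.03,3),'F',np.array(s['ft_force']).round(2),'w',round(s['grip_width'],4))
def snap(name,f):
    import cv2
    P=optics.camera_params(name); im=optics.get_image(name); cv2.imwrite(f,im[:,:,::-1]); json.dump({k:np.array(v).tolist() for k,v in P.items()},open(f+'.json','w')); return im,P
E
python3 -m inch '[[-1,[0,0,0],1],[-1,[0,0,0],1],[-1,[0,0,0],1],[-1,[0,0,0],1],[-1,[0,0,0],1],[-1,[0,0,0],1],[-1,[0,0,0],0.6],[-1,[0,0,0],0]]'
python3 -c "
from h import *
go([.4552,-.204,.30],-13.6)"
```

```text
time_s: 0.82
position: [0.1833, -0.5185, 0.4045]
tool_rot: [[-0.0, 0.972, -0.236], [0.001, -0.236, -0.972], [-1.0, -0.0, -0.001]]
ft_force: [0.2, 0.2, 0.8]
grip_width: 0.0854
t 0.82 pos [ 0.1833 -0.5185  0.4045] yaw -13.63 turn u -0.007 shift u [  3.488   6.345 -12.319] F [0.21 0.21 0.83] w 0.0854
```

```bash
python3 -m inch '[[-1,[0,0.4,-0.77],0],[-1,[0,0.4,-0.77],0],[-1,[0,0.4,-0.77],0],[-1,[0,0.4,-0.77],0],[-1,[0,0.4,-0.77],0],[-1,[0,0.4,-0.77],0],[-1,[0,0.4,-0.77],0],[-1,[0,0.4,-0.77],0]]' >/dev/null
python3 -m inch '[[-1,[0.5,0.4,-0.77],0],[-1,[0.5,0.4,-0.77],0],[-1,[0.5,0.4,-0.77],0],[-1,[0.5,0.4,-0.77],0],[-1,[0.5,0.4,-0.77],0],[-1,[0.5,0.4,-0.77],0],[-1,[0.5,0.4,-0.77],0],[-1,[0,0.2,-0.77],0]]'
python3 -c "
from h import *
go([.4552,-.204,.30],-13.6)
snap('wrist','pics/w1.png')"
```

```text
time_s: 2.15
position: [0.4514, -0.2015, 0.2972]
tool_rot: [[-0.003, 0.973, -0.232], [0.003, -0.232, -0.973], [-1.0, -0.004, -0.002]]
ft_force: [-0.5, 0.6, 0.5]
grip_width: 0.0854
t 2.15 pos [ 0.4514 -0.2015  0.2972] yaw -13.41 turn u 0.039 shift u [-0.095  0.143  0.049] F [-0.53  0.55  0.53] w 0.0854
```

View pics/w1.png

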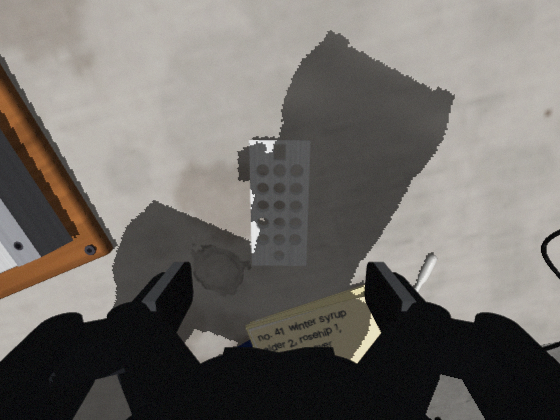

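The wrist view shows the plate at (280,203), with its slot at (280,149) and its round hole at about (280,255). It lies almost square in the picture.

Run:
```python
from h import *
import cv2
P=json.load(open('pics/w1.png.json'))
s=ray('w',(280,149),.012,P);r=ray('w',(280,255),.012,P);print('plate',s,r,(s+r)/2,np.linalg.norm(s-r),np.degrees(np.arctan2(*(s-r)[1::-1])))
im=cv2.imread('pics/w1.png');cv2.imwrite('pics/w1z.png',cv2.resize(im[125:285,220:340],None,fx=4,fy=3.7,interpolation=cv2.INTER_CUBIC))
```

```text
plate [ 0.5053 -0.2168  0.012 ] [ 0.4095 -0.1941  0.012 ] [ 0.4574 -0.2055  0.012 ] 0.09841594312579797 -13.317755110793781
```

View pics/w1z.png

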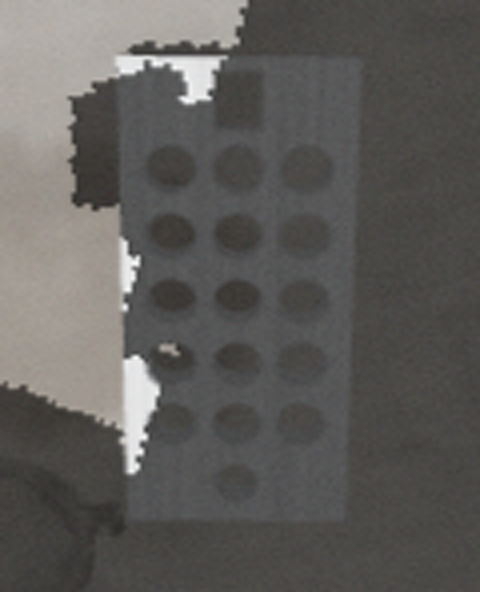

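Run:
```python
from h import *
go([.4563,-.205,.175],-13.4)
```

```text
t 2.2 pos [ 0.4522 -0.1987  0.2983] yaw -13.29 turn u 0.023 shift u [4.108 0.192 0.183] F [-0.08  4.47  0.89] w 0.0854
```

```bash
python3 -m inch '[[-1,[0.6,0.05,0.05],0],[-1,[0.6,0.05,0.05],0],[-1,[0.6,0.05,0.05],0],[-1,[0.5,0,0.05],0],[-1,[0.4,0,0],0],[-1,[0.2,0,0],0],[-1,[0,0,0],0],[-1,[0,0,0],0]]'
python3 - <<'E'
from h import *
go([.4563,-.205,.175],-13.4)
E
```

```text
time_s: 2.87
position: [0.4537, -0.2097, 0.213]
tool_rot: [[0.0, 0.972, -0.233], [-0.0, -0.233, -0.972], [-1.0, 0.0, 0.0]]
ft_force: [-0.1, -0.6, -0.6]
grip_width: 0.0855
t 2.87 pos [ 0.4537 -0.2097  0.213 ] yaw -13.49 turn u -0.018 shift u [ 1.267  0.049 -0.174] F [-0.09 -0.6  -0.63] w 0.0855
```

```bash
python3 -c "
from h import *
im,P=snap('wrist','pics/w2.png')
print(proj('w',[.4563,-.205,.012],P))"
```

```text
[267.9205 246.0958]
```

View pics/w2.png

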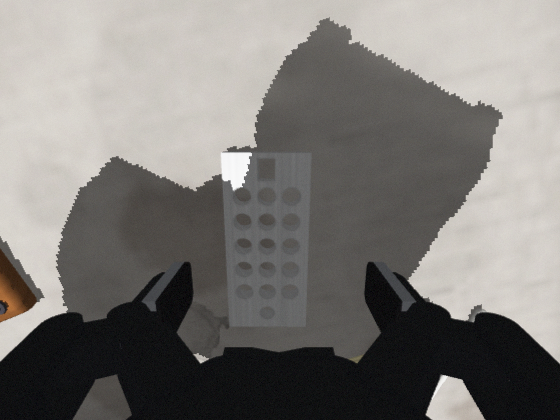

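The plate's middle hole is at (267,245), against a predicted (268,246). I'll go down and grip.

```bash
python3 -m inch '[[-1,[0.25,0.05,-0.17],0],[-1,[0.3,0,0],0],[-1,[0.3,0,0],0],[-1,[0.2,0,0],0],[-1,[0.15,0,0],0],[-1,[0.05,0,0],0],[-1,[0,0,0],0],[-1,[0,0,0],0]]' 
python3 -m inch '[[0.2,[0,0,0],0],[0.4,[0,0,0],0],[0.6,[0,0,0],0],[1,[0,0,0],0],[1,[0,0,0],0],[1,[0,0,0],0],[1,[0,0,0],0],[1,[0,0,0],0]]' 50
python3 - <<'E'
from h import *
go([.4563,-.205,.175],-13.4)
E
```

```text
time_s: 3.58
position: [0.4563, -0.2051, 0.1753]
tool_rot: [[0.0, 0.972, -0.234], [-0.0, -0.234, -0.972], [-1.0, 0.0, 0.0]]
ft_force: [1.0, 0.1, 0.3]
grip_width: 0.0855
time_s: 4.25
position: [0.4562, -0.2049, 0.1759]
tool_rot: [[0.001, 0.972, -0.234], [-0.0, -0.234, -0.972], [-1.0, 0.001, 0.0]]
ft_force: [-2.1, 1.4, 7.0]
grip_width: 0.0499
t 4.25 pos [ 0.4562 -0.2049  0.1759] yaw -13.53 turn u -0.027 shift u [0.031 0.003 0.002] F [-2.09  1.43  7.05] w 0.0499
```

```bash
python3 -m inch '[[1,[-0.2,0,0],0],[1,[-0.4,0,0],0],[1,[-0.6,0,0],0],[1,[-0.6,0,0],0],[1,[-0.6,0,0],0],[1,[-0.6,0,0],0],[1,[-0.4,0,0],0],[1,[0,0,0],0]]'
python3 - <<'E'
from h import *
go([.5227,.0881,.30],9.7)
snap('wrist','pics/w3.png')
E
```

```text
time_s: 4.92
position: [0.4564, -0.2051, 0.2796]
tool_rot: [[0.004, 0.972, -0.234], [-0.003, -0.234, -0.972], [-1.0, 0.004, 0.002]]
ft_force: [0.1, -0.3, -1.3]
grip_width: 0.0501
t 4.92 pos [ 0.4564 -0.2051  0.2796] yaw -13.52 turn u -4.645 shift u [-0.699  3.827 -9.259] F [ 0.09 -0.25 -1.27] w 0.0501
```

View pics/w3.png

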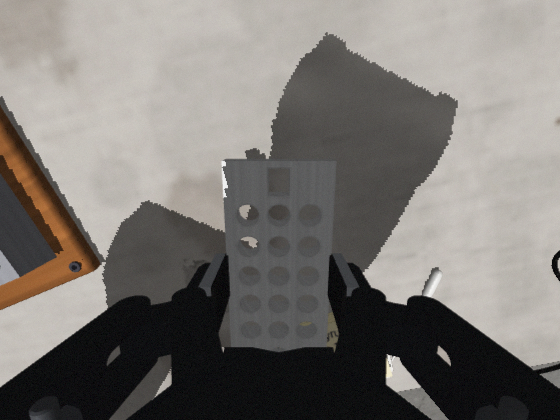

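The plate is held. Its slot is at (278,181) and its middle hole at about (279,276). Next I'll work out the plate's offset in the tool frame.

Run:
```python
from h import *
import cv2
P=json.load(open('pics/w3.png.json'))
s=env.observe();R=np.array(s['tool_rot']);p=np.array(s['position'])
zt=p[2]-.1759+.012
for q in [(278.5,181),(279,276),(248,213.5),(310,214),(248,276),(310,276)]:
    X=ray('w',q,zt,P); print(q,X,(R.T@(X-p))*1000)
im=cv2.imread('pics/w3.png');cv2.imwrite('pics/w3z.png',cv2.resize(im[150:350,210:350],None,fx=4,fy=3,interpolation=cv2.INTER_CUBIC))
```

```text
(278.5, 181) [ 0.5037 -0.2182  0.1142] [164.0002  48.9781   1.6296]
(279, 276) [ 0.4558 -0.2069  0.1142] [163.9016  -0.2769   1.8971]
(248, 213.5) [ 0.4918 -0.2001  0.1142] [163.9547  33.1445 -13.1625]
(310, 214) [ 0.4845 -0.2293  0.1142] [163.982   32.873   16.9288]
(248, 276) [ 0.4595 -0.1914  0.1142] [163.8869  -0.2563 -14.096 ]
(310, 276) [ 0.452  -0.2225  0.1142] [163.9164  -0.2975  17.8998]
```

View pics/w3z.png

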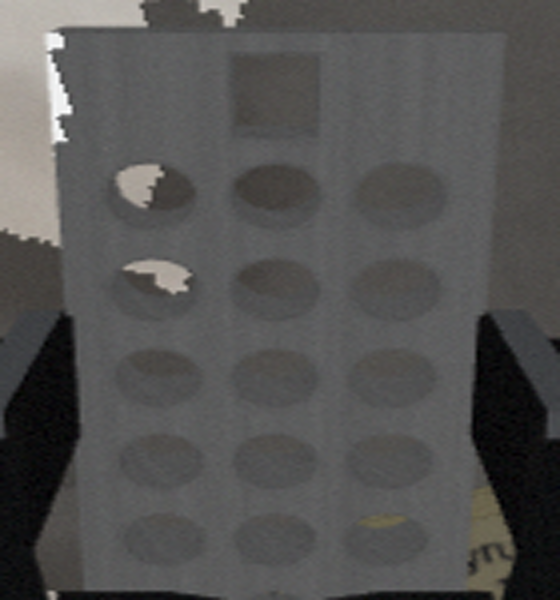

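```bash
python3 -m inch '[[1,[-0.1,0,0],-0.6],[1,[-0.1,0,0],-0.6],[1,[-0.1,0,0],-0.6],[1,[-0.1,0,0],-0.6],[1,[-0.1,0,0],-0.6],[1,[-0.1,0,0],-0.6],[1,[-0.1,0,0],-0.6],[1,[0,0,0],-0.45]]'
python3 - <<'E'
from h import *
go([.395,.066,.30],9.7)
E
```

```text
time_s: 5.63
position: [0.4561, -0.2049, 0.2975]
tool_rot: [[-0.001, 0.985, 0.171], [0.001, 0.171, -0.985], [-1.0, -0.001, -0.001]]
ft_force: [0.0, -0.3, -1.9]
grip_width: 0.0501
t 5.63 pos [ 0.4561 -0.2049  0.2975] yaw 9.87 turn u 0.033 shift u [-0.074 -0.487 -9.246] F [ 0.03 -0.33 -1.89] w 0.0501
```

```bash
python3 -m inch '[[1,[0,0,-0.4],0],[1,[0,-0.1,-0.7],0],[1,[0,-0.1,-0.8],0],[1,[0,-0.1,-0.8],0],[1,[0,-0.1,-0.8],0],[1,[0,-0.1,-0.8],0],[1,[0,0,-0.8],0],[1,[0,0,-0.8],0]]' >/dev/null
python3 -m inch '[[1,[0,0,-0.8],0],[1,[0,0,-0.8],0],[1,[0,0,-0.7],0],[1,[0,0,-0.5],0],[1,[0,0,-0.3],0],[1,[0,0,0],0],[1,[0,0,0],0],[1,[0,0,0],0]]'
python3 - <<'E'
from h import *
go([.395,.066,.30],9.7)
snap('wrist','pics/w4.png')
go([.395,.066,.30],9.7)
E
```

```text
time_s: 6.97
position: [0.396, 0.0581, 0.2981]
tool_rot: [[-0.0, 0.986, 0.168], [-0.0, 0.168, -0.986], [-1.0, -0.0, 0.0]]
ft_force: [0.1, -0.9, -2.9]
grip_width: 0.0499
t 6.97 pos [0.396  0.0581 0.2981] yaw 9.68 turn u -0.005 shift u [-0.065  0.012 -0.264] F [ 0.11 -0.86 -2.9 ] w 0.0499
t 7.02 pos [0.3961 0.058  0.2981] yaw 9.65 turn u -0.01 shift u [-0.063  0.01  -0.269] F [ 0.57  0.51 -2.74] w 0.0499
```

View pics/w4.png

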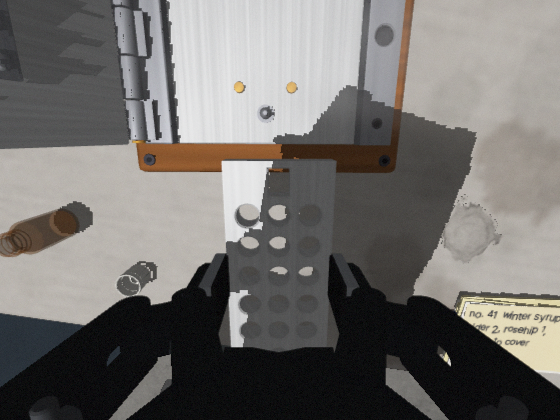

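Run:
```python
from h import *
import cv2
im=cv2.imread('pics/w4.png');cv2.imwrite('pics/w4z.png',cv2.resize(im[0:180,130:410],None,fx=2.8,fy=2.8,interpolation=cv2.INTER_CUBIC))
cv2.imwrite('pics/w4y.png',cv2.resize(im[80:200,220:340],None,fx=5,fy=5,interpolation=cv2.INTER_CUBIC))
```

```text
(no output)
```

View pics/w4z.png

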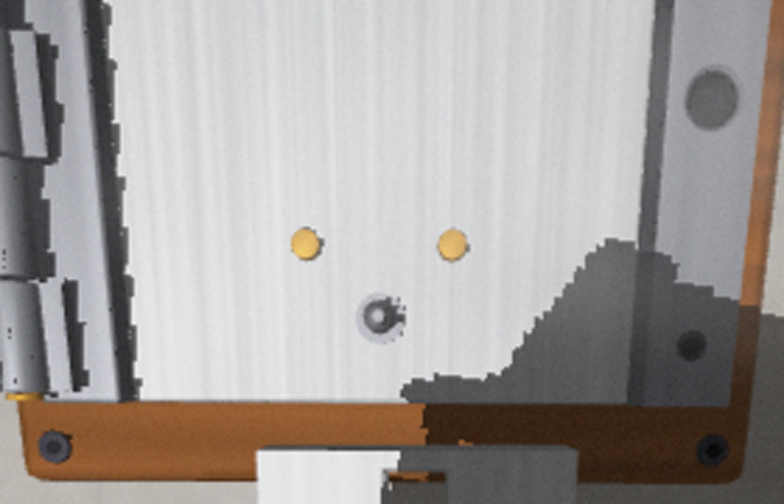

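View pics/w4y.png

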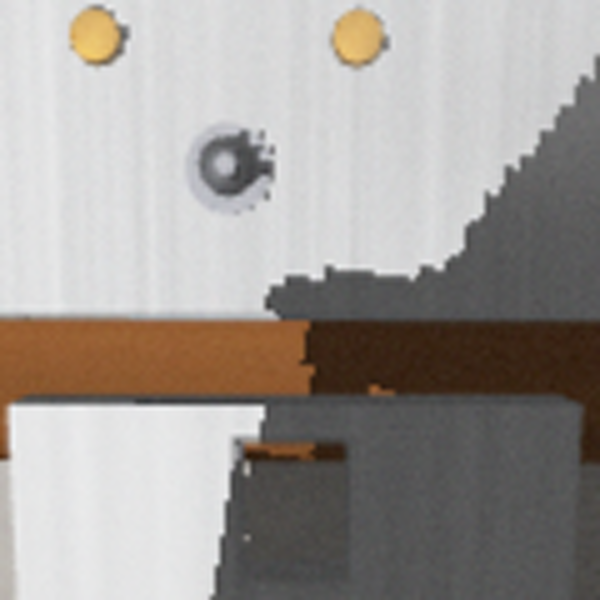

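In this view dowel_a's tip is at (264.2,112.3) and the rail hole at (384,34.3). The plungers are level, so the yaw matches.

Run:
```python
from h import *
P=json.load(open('pics/w4.png.json'))
s=env.observe();R=np.array(s['tool_rot']);p=np.array([.39605,.05805,.2981])
a=ray('w',(264.2,112.3),.049,P);h=ray('w',(384,34.3),.0525,P)
Q=lambda u,v:(130+u/2.8-.3,v/2.8-.3)
g1=ray('w',Q(305,243),.0405,P);g2=ray('w',Q(452,243),.0405,P);s1=ray('w',Q(55,446),.015,P);s2=ray('w',Q(712,449),.015,P)
for n,X in dict(a=a,h=h,g1=g1,g2=g2,s1=s1,s2=s2).items(): print(n,X,(R.T@(X-p))*1000)
d=h-a; print('yaw',np.degrees(np.arctan2(d[1],d[0])-np.arctan2(-79,48)),np.linalg.norm(d[:2]),np.hypot(48,79))
for u,v in ((g1,g2),(s1,s2)):
    d=v-u;print('yaw',np.degrees(np.arctan2(d[1],d[0]))+90)
for yw in [9.5,10]:
  c=np.cos(np.radians(yw));sn=np.sin(np.radians(yw)); M=np.array([[c,-sn],[sn,c]])
  print(yw,'centre from a',a[:2]+M@[.048,0],'from h',h[:2]+M@[0,.079])
```

```text
a [0.4772 0.0805 0.049 ] [249.0938  83.7321  -8.5375]
h [0.538  0.0102 0.0525] [245.5984 131.8951  70.903 ]
g1 [0.492  0.1019 0.0405] [257.5909 101.9382 -27.2192]
g2 [0.4984 0.0645 0.0405] [257.5945 101.9557  10.8058]
s1 [0.4251 0.1738 0.015 ] [ 283.0865   48.0584 -109.2463]
s2 [ 0.4581 -0.0252  0.015 ] [283.1058  47.2267  92.4516]
yaw 9.593947420942982 0.09290006675228027 92.43916918709297
yaw 9.675257881679428
yaw 9.412645763169891
9.5 centre from a [0.5245 0.0884] from h [0.5249 0.0881]
10 centre from a [0.5244 0.0888] from h [0.5242 0.088 ]
```

```bash
python3 -m inch '[[1,[0,0.3,-0.05],0],[1,[0,0.6,-0.05],0],[1,[0,0.8,-0.05],0],[1,[0,0.8,-0.05],0],[1,[0,0.8,-0.05],0],[1,[0,0.6,-0.05],0],[1,[0,0.4,-0.03],0],[1,[0,0.1,0],0]]' 
python3 -m inch '[[1,[0.3,0,0],0],[1,[0.4,0,0],0],[1,[0.4,0,0],0],[1,[0.4,0,0],0],[1,[0.3,0,0],0],[1,[0.2,0,0],0],[1,[0,0,0],0],[1,[0,0,0],0]]'
python3 - <<'E'
from h import *
go([.39605+.1317*np.cos(np.radians(9.6))-.01005*np.sin(np.radians(9.6)),.05805+.1317*np.sin(np.radians(9.6))+.01005*np.cos(np.radians(9.6)),.232],9.6)
snap('wrist','pics/w5.png')
E
```

```text
time_s: 7.68
position: [0.5264, 0.0905, 0.2978]
tool_rot: [[0.001, 0.986, 0.168], [0.0, 0.168, -0.986], [-1.0, 0.001, 0.0]]
ft_force: [-1.3, -0.4, -2.7]
grip_width: 0.0499
time_s: 8.35
position: [0.5242, 0.0905, 0.2382]
tool_rot: [[-0.0, 0.986, 0.169], [0.0, 0.169, -0.986], [-1.0, -0.0, -0.0]]
ft_force: [0.2, -0.6, -2.2]
grip_width: 0.0505
t 8.35 pos [0.5242 0.0905 0.2382] yaw 9.71 turn u 0.021 shift u [ 0.207 -0.004  0.02 ] F [ 0.22 -0.62 -2.21] w 0.0505
```

View pics/w5.png

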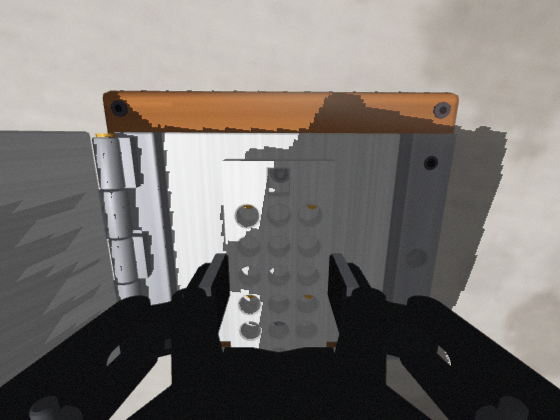

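Run:
```python
from h import *
import cv2
im=cv2.imread('pics/w5.png');z=cv2.resize(im[150:240,220:340],None,fx=6.5,fy=6.5,interpolation=cv2.INTER_CUBIC)
cv2.imwrite('pics/w5z.png',cv2.convertScaleAbs(z,alpha=1.5,beta=20))
P=json.load(open('pics/w5.png.json'))
R=np.array(env.observe()['tool_rot']);p=np.array([.5242,.0905,.2382])
# predicted dowel b pixel if perfectly aligned(in cam-consistent frame)
for z in (.2382-.049,):
  print(proj('w',p+R@[z,48.1e-3,1.65e-3],P))
print('slot top/bot',proj('w',p+R@[.1639,.0481,.00165],P),proj('w',p+R@[.1759,.0481,.00165],P))
```

```text
[278.4318 173.4168]
slot top/bot [278.4567 180.6765] [278.4439 176.9325]
```

View pics/w5z.png

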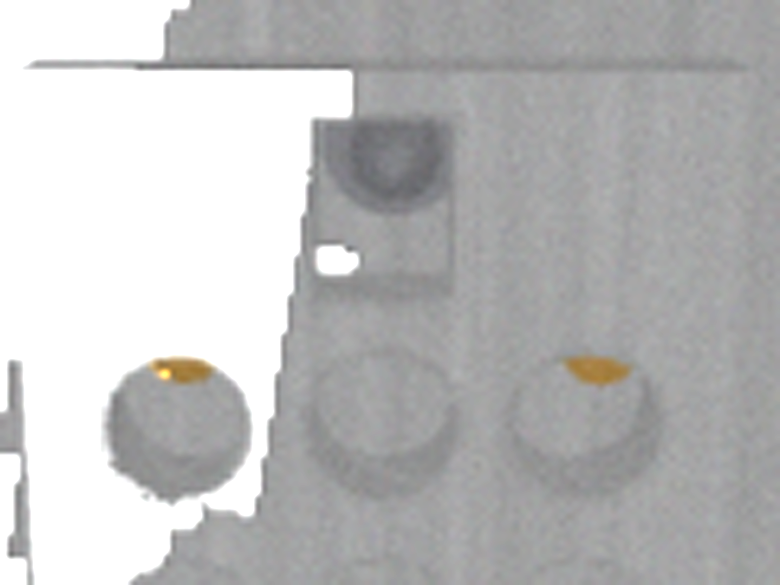

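The dowel_b tip shows through the slot at (280.5,173.4), and the slot centre is at u = 278.4. So I shift 1.1 mm along tool +z and lower.

```bash
python3 -m inch '[[1,[0,0,0.04],0],[1,[0,0,0],0],[1,[0.1,0,0],0],[1,[0.1,0,0],0],[1,[0.1,0,0],0],[1,[0.05,0,0],0],[1,[0,0,0],0],[1,[0,0,0],0]]'
python3 - <<'E'
from h import *
go([.5242,.0905,.217],9.6)
snap('wrist','pics/w6.png')
import cv2
im=cv2.imread('pics/w6.png');z=cv2.resize(im[150:240,220:340],None,fx=6.5,fy=6.5,interpolation=cv2.INTER_CUBIC)
cv2.imwrite('pics/w6z.png',cv2.convertScaleAbs(z,alpha=1.5,beta=20))
E
```

```text
time_s: 9.07
position: [0.5245, 0.0895, 0.2276]
tool_rot: [[-0.0, 0.986, 0.169], [0.0, 0.169, -0.986], [-1.0, -0.0, -0.0]]
ft_force: [0.3, -0.3, -2.2]
grip_width: 0.0502
t 9.07 pos [0.5245 0.0895 0.2276] yaw 9.72 turn u 0.024 shift u [ 0.353 -0.005 -0.036] F [ 0.33 -0.34 -2.18] w 0.0502
```

View pics/w6z.png

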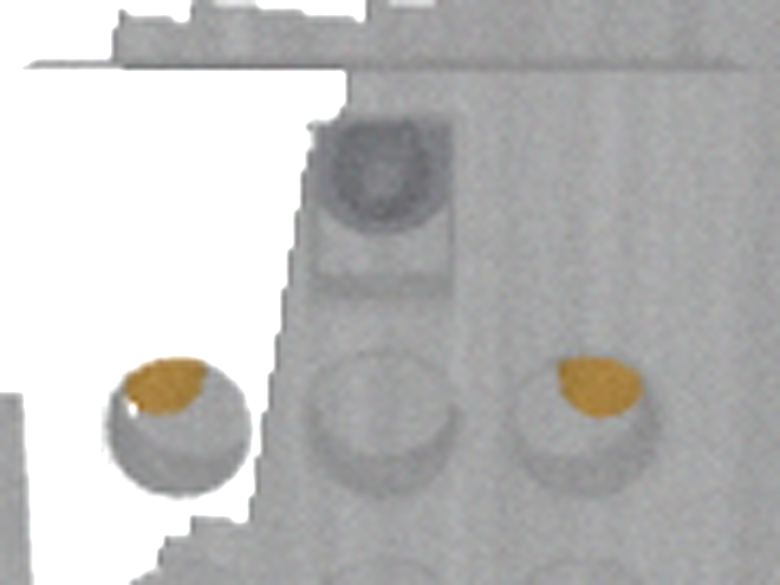

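The dowel is now centred in the slot at (382,175) in the zoom. I'll lower it on.

```bash
python3 -m inch '[[1,[0.08,0,0],0],[1,[0.08,0,0],0],[1,[0.08,0,0],0],[1,[0.07,0,0],0],[1,[0.04,0,0],0],[1,[0,0,0],0],[1,[0,0,0],0],[1,[0,0,0],0]]'
python3 - <<'E'
from h import *
go([.5242,.0905,.217],9.6)
snap('wrist','pics/w7.png')
import cv2
im=cv2.imread('pics/w7.png');z=cv2.resize(im[150:240,220:340],None,fx=6.5,fy=6.5,interpolation=cv2.INTER_CUBIC)
cv2.imwrite('pics/w7z.png',cv2.convertScaleAbs(z,alpha=1.5,beta=20))
E
```

```text
time_s: 9.78
position: [0.5246, 0.0895, 0.2173]
tool_rot: [[0.0, 0.986, 0.169], [0.0, 0.169, -0.986], [-1.0, 0.0, 0.0]]
ft_force: [0.1, 0.0, -3.0]
grip_width: 0.0504
t 9.78 pos [0.5246 0.0895 0.2173] yaw 9.72 turn u 0.024 shift u [ 0.01  -0.006 -0.036] F [ 0.12  0.04 -3.01] w 0.0504
```

View pics/w7z.png

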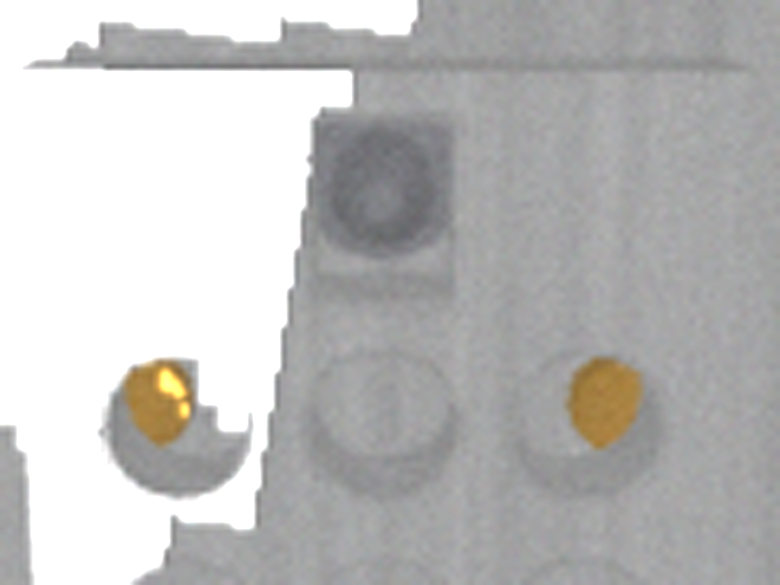

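The dowel sits well inside the slot and there is no side force. I'll release and rise.

```bash
python3 -m inch '[[0.6,[0,0,0],0],[0.2,[0,0,0],0],[-0.2,[0,0,0],0],[-0.6,[0,0,0],0],[-1,[0,0,0],0],[-1,[0,0,0],0],[-1,[0,0,0],0],[-1,[0,0,0],0]]' 
python3 -m inch '[[-1,[-0.2,0,0],0],[-1,[-0.4,0,0],0],[-1,[-0.6,0,0],0],[-1,[-0.8,0,0],0],[-1,[-0.8,0,0],0],[-1,[-0.8,0,0],0],[-1,[-0.4,0,0],0],[-1,[0,0,0],0]]'
python3 - <<'E'
from h import *
go([.5242,.0905,.217],9.6)
snap('wrist','pics/w8.png');snap('top','pics/t8.png');snap('scene','pics/s8.png')
import cv2
im=cv2.imread('pics/t8.png');cv2.imwrite('pics/t8z.png',cv2.resize(im[130:290,130:340],None,fx=3.7,fy=3.7,interpolation=cv2.INTER_CUBIC))
E
```

```text
time_s: 10.5
position: [0.5245, 0.0895, 0.2173]
tool_rot: [[0.0, 0.986, 0.169], [-0.0, 0.169, -0.986], [-1.0, 0.0, 0.0]]
ft_force: [-0.9, -0.7, 0.9]
grip_width: 0.0854
time_s: 11.17
position: [0.5246, 0.0895, 0.3404]
tool_rot: [[0.006, 0.986, 0.169], [-0.0, 0.169, -0.986], [-1.0, 0.006, 0.001]]
ft_force: [-0.0, -0.1, -0.2]
grip_width: 0.0856
t 11.17 pos [0.5246 0.0895 0.3404] yaw 9.73 turn u 0.025 shift u [ 4.113 -0.032 -0.04 ] F [-0.02 -0.07 -0.16] w 0.0856
```

View pics/w8.png

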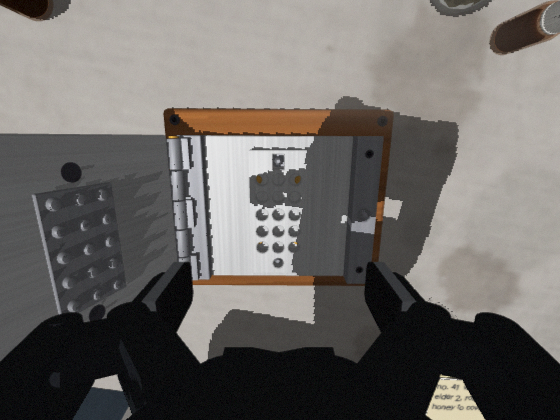

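View pics/s8.png

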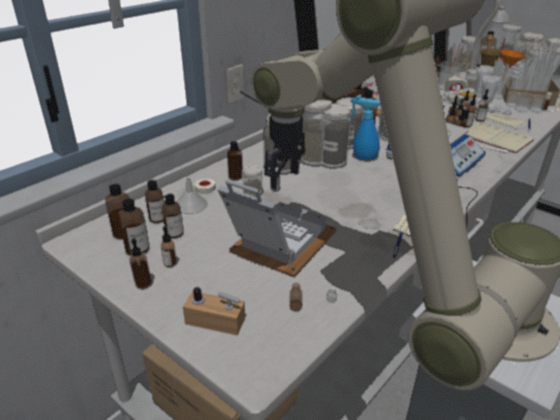

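The plate lies seated on the dowels. The wrist view shows the slot at (279,160), the round hole at (279,263) and the plate level. Next I'll measure the handle bar.

View pics/t8z.png

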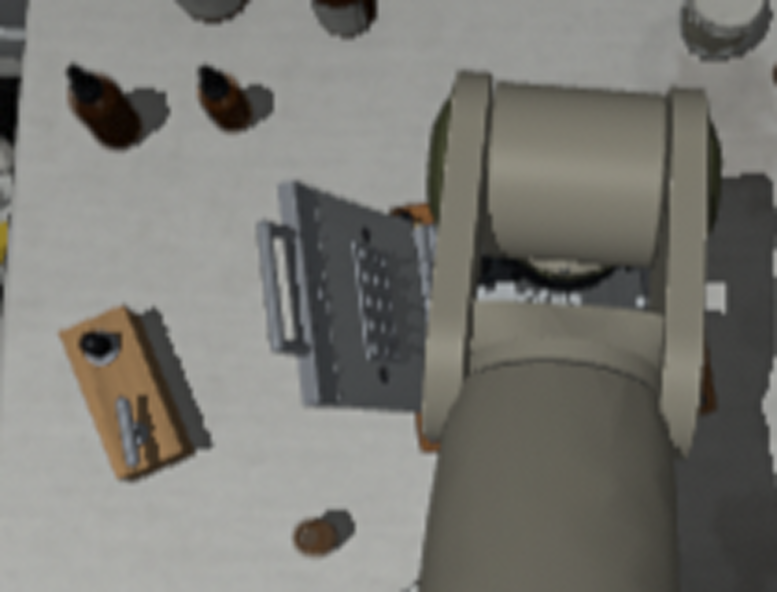

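Run:
```python
import cv2
im=cv2.imread('pics/s8.png');cv2.imwrite('pics/s8z.png',cv2.resize(im[170:340,170:350],None,fx=4,fy=3.5,interpolation=cv2.INTER_CUBIC))
```

```text
(no output)
```

View pics/s8z.png

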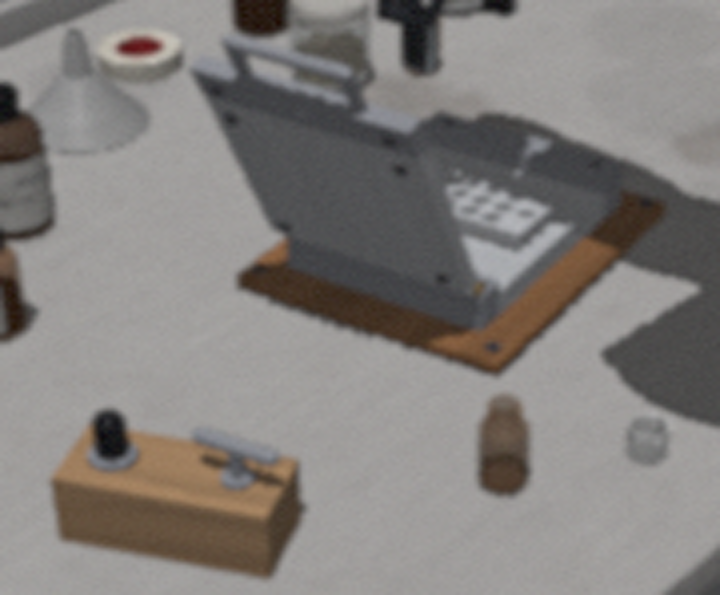

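```bash
cat >> h.py <<'E'
C=np.array([.5245,.0895,0]); YAW=9.7
def M(x,y,z,c=None,yaw=None):
    a=np.radians(YAW if yaw is None else yaw); c=C if c is None else c
    return c+np.array([np.cos(a)*x-np.sin(a)*y,np.sin(a)*x+np.cos(a)*y,z])
def bar(th,x=0.):
    return M(x,.090-.214*np.cos(th)+.006*np.sin(th),.0525+.214*np.sin(th)+.006*np.cos(th))
E
python3 - <<'E'
from h import *
for th in [1.65,1.7,1.75,1.8,1.85,1.9,1.95]:
    print(th,bar(th),proj('top',bar(th)),proj('scene',bar(th)))
print('obs',(130+273/3.7-.4,130+288/3.7-.4),(243,187))
print('check corner board/rail', proj('top',M(0,-.079,.0525)),'obs 307.8 206.5')
E
```

```text
1.65 [0.5055 0.2008 0.2654] [229.6132 201.5443] [257.2678 166.4726]
1.7 [0.5037 0.2113 0.2639] [224.8179 202.358 ] [254.5164 169.0776]
1.75 [0.5019 0.2216 0.262 ] [220.0991 203.2084] [251.7577 171.9244]
1.8 [0.5002 0.2319 0.2595] [215.4768 204.0916] [249.0015 175.0071]
1.85 [0.4984 0.242  0.2566] [210.9698 205.0037] [246.2578 178.3189]
1.9 [0.4967 0.252  0.2531] [206.5963 205.9405] [243.5369 181.8514]
1.95 [0.495  0.2618 0.2491] [202.3731 206.8979] [240.8492 185.5948]
obs (203.38378378378377, 207.43783783783783) (243, 187)
check corner board/rail [307.3117 205.9673] obs 307.8 206.5
```

```bash
python3 -m inch '[[-1,[-0.4,0,0],0],[-1,[-0.7,0,0],0],[-1,[-0.7,0,0],0],[-1,[-0.7,0,0],0],[-1,[-0.7,0,0],0],[-1,[-0.7,0,0],0],[-1,[-0.4,0,0],0],[-1,[0,0,0],0]]' >/dev/null
python3 - <<'E'
from h import *
go([.4958,.2568,.47],9.7)
E
```

```text
t 11.98 pos [0.5247 0.0895 0.4674] yaw 9.72 turn u 0.005 shift u [-0.089 -0.008 -5.66 ] F [0.54 0.53 0.7 ] w 0.0852
```

```bash
python3 -m inch '[[-1,[0,0,-0.4],0],[-1,[0,0,-0.8],0],[-1,[0,0,-0.9],0],[-1,[0,0,-0.9],0],[-1,[0,0,-0.9],0],[-1,[0,0,-0.9],0],[-1,[0,0,-0.6],0],[-1,[0,0,-0.25],0]]' >/dev/null
python3 -m inch '[[-1,[0.1,0,0],0],[-1,[0.1,0,0],0],[-1,[0.1,0,0],0],[-1,[0,0,0],0],[-1,[0,0,0],0],[-1,[0,0,0],0],[-1,[0,0,0],0],[-1,[0,0,0],0]]' >/dev/null
python3 - <<'E'
from h import *
go([.4958,.2568,.4145],9.7)
im,P=snap('wrist','pics/w9.png')
for th in [1.88,1.92,1.95]: print(th,proj('w',bar(th),P),proj('w',bar(th,.03),P))
E
```

```text
t 13.32 pos [0.4959 0.2563 0.4574] yaw 9.7 turn u -0.0 shift u [ 1.43  -0.002 -0.017] F [-0.09  0.03  1.33] w 0.0854
1.88 [288.8699 246.2445] [289.3492 200.3922]
1.92 [276.3444 244.5245] [276.2497 199.3265]
1.95 [267.3352 243.1529] [266.8396 198.4776]
```

View pics/w9.png

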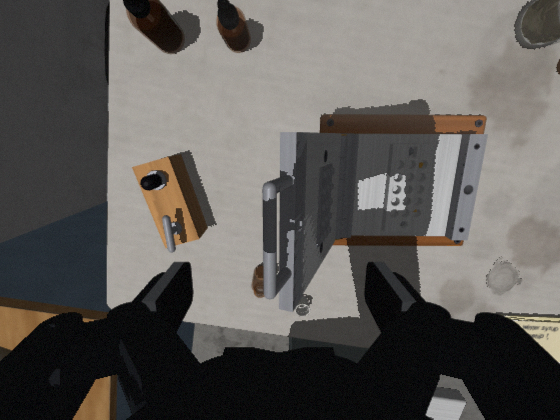

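The bar shows at u = 268.5, v = 183 to 298, which puts the hinge at about 1.94 rad. I'll descend and grip it.

```bash
python3 -m inch '[[-1,[0.2,0,-0.08],0],[-1,[0.3,0,-0.07],0],[-1,[0.3,0,0],0],[-1,[0.3,0,0],0],[-1,[0.25,0,0],0],[-1,[0.15,0,0],0],[-1,[0,0,0],0],[-1,[0,0,0],0]]' >/dev/null
python3 -m inch '[[0.2,[0,0,0],0],[0.4,[0,0,0],0],[0.6,[0,0,0],0],[0.8,[0,0,0],0],[1,[0,0,0],0],[1,[0,0,0],0],[1,[0,0,0],0],[1,[0,0,0],0]]' 20
python3 -m inch '[[1,[0,0,0],0],[1,[0,0,0],0],[1,[0,0,0],0],[1,[0,0,0],0],[1,[0,0,0],0],[1,[0,0,0],0],[1,[0,0,0],0],[1,[0,0,0],0]]' 20
python3 - <<'E'
from h import *
go([.495,.2618,.412],9.7)
im,P=snap('wrist','pics/w10.png')
E
```

```text
time_s: 14.7
position: [0.4951, 0.261, 0.4124]
tool_rot: [[0.0, 0.986, 0.169], [0.0, 0.169, -0.986], [-1.0, 0.0, -0.0]]
ft_force: [-0.5, 1.0, 1.6]
grip_width: 0.0079
time_s: 15.37
position: [0.4951, 0.261, 0.4123]
tool_rot: [[0.0, 0.986, 0.169], [0.0, 0.169, -0.986], [-1.0, 0.0, -0.0]]
ft_force: [-1.0, 2.3, 2.5]
grip_width: 0.0081
t 15.37 pos [0.4951 0.261  0.4123] yaw 9.72 turn u 0.004 shift u [ 0.012  0.    -0.027] F [-1.02  2.28  2.53] w 0.0081
```

View pics/w10.png

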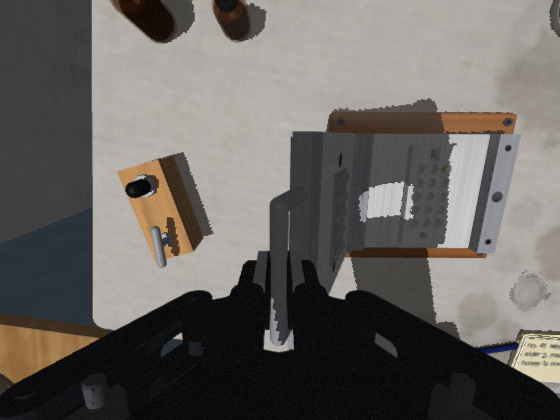

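Run:
```python
import numpy as np
th=np.concatenate([[1.945,1.925,1.88],np.arange(1.80,0.05,-.08)])
y=90-214*np.cos(th)+6*np.sin(th); z=52.5+214*np.sin(th)+6*np.cos(th)
X=-(z-z[0])/30; Z=-(y-y[0])/30
X2=np.round(X,2);Z2=np.round(Z,2)
for i in range(1,len(th)): print(i,round(th[i],3),'x %.2f z %.2f'%(X2[i]-X2[i-1],Z2[i]-Z2[i-1]),'cum',X2[i],Z2[i])
```

```text
1 1.925 x -0.05 z 0.13 cum -0.05 0.13
2 1.88 x -0.12 z 0.30 cum -0.17 0.43
3 1.8 x -0.16 z 0.55 cum -0.33 0.98
4 1.72 x -0.13 z 0.56 cum -0.46 1.54
5 1.64 x -0.08 z 0.56 cum -0.54 2.1
6 1.56 x -0.03 z 0.57 cum -0.57 2.67
7 1.48 x 0.01 z 0.57 cum -0.56 3.24
8 1.4 x 0.06 z 0.57 cum -0.5 3.81
9 1.32 x 0.11 z 0.56 cum -0.39 4.37
10 1.24 x 0.15 z 0.55 cum -0.24 4.92
11 1.16 x 0.19 z 0.54 cum -0.05 5.46
12 1.08 x 0.23 z 0.52 cum 0.18 5.98
13 1.0 x 0.28 z 0.50 cum 0.46 6.48
14 0.92 x 0.31 z 0.48 cum 0.77 6.96
15 0.84 x 0.35 z 0.45 cum 1.12 7.41
16 0.76 x 0.39 z 0.42 cum 1.51 7.83
17 0.68 x 0.42 z 0.38 cum 1.93 8.21
18 0.6 x 0.44 z 0.36 cum 2.37 8.57
19 0.52 x 0.48 z 0.31 cum 2.85 8.88
20 0.44 x 0.50 z 0.28 cum 3.35 9.16
21 0.36 x 0.52 z 0.24 cum 3.87 9.4
22 0.28 x 0.53 z 0.19 cum 4.4 9.59
23 0.2 x 0.55 z 0.16 cum 4.95 9.75
24 0.12 x 0.56 z 0.10 cum 5.51 9.85
```

```bash
python3 -m inch '[[1,[-0.05,0,0.13],0],[1,[-0.12,0,0.3],0],[1,[-0.16,0,0.55],0],[1,[-0.13,0,0.56],0],[1,[-0.08,0,0.56],0],[1,[-0.03,0,0.57],0],[1,[0,0,0.2],0],[1,[0,0,0],0]]'
python3 - <<'E'
from h import *
go([.495,.2618,.412],9.7)
print(bar(1.53))
im,P=snap('wrist','pics/w11.png')
E
```

```text
time_s: 16.08
position: [0.5098, 0.1746, 0.4295]
tool_rot: [[-0.001, 0.986, 0.167], [-0.001, 0.167, -0.986], [-1.0, -0.001, 0.001]]
ft_force: [-3.2, 0.4, 4.6]
grip_width: 0.008
t 16.08 pos [0.5098 0.1746 0.4295] yaw 9.58 turn u -0.023 shift u [ 0.582  0.005 -2.949] F [-3.16  0.42  4.61] w 0.008
[0.5098 0.1755 0.2666]
```

View pics/w11.png

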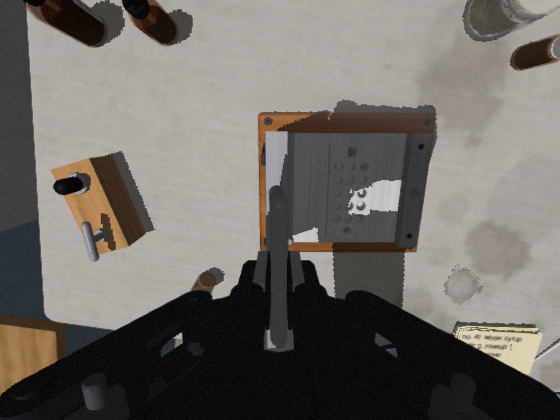

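The upper half now stands upright in the grip, with the bar at u = 278. I'll continue along the arc.

```bash
python3 -m inch '[[1,[0.01,0,0.37],0],[1,[0.06,0,0.57],0],[1,[0.11,0,0.56],0],[1,[0.15,0,0.55],0],[1,[0.19,0,0.54],0],[1,[0.23,0,0.52],0],[1,[0.28,0,0.5],0],[1,[0.31,0,0.48],0]]'
python3 -m inch '[[1,[0.35,0,0.45],0],[1,[0.39,0,0.42],0],[1,[0.42,0,0.38],0],[1,[0.44,0,0.36],0],[1,[0.48,0,0.31],0],[1,[0.5,0,0.28],0],[1,[0,0,0],0],[1,[0,0,0],0]]'
python3 - <<'E'
from h import *
go(bar(.44)+[0,0,.163],9.7)
im,P=snap('scene','pics/s12.png')
im,P=snap('wrist','pics/w12.png')
E
```

```text
time_s: 16.8
position: [0.5302, 0.0546, 0.3883]
tool_rot: [[-0.002, 0.986, 0.169], [-0.0, 0.169, -0.986], [-1.0, -0.002, -0.0]]
ft_force: [-2.9, 0.8, -0.6]
grip_width: 0.0079
time_s: 17.47
position: [0.5416, -0.0104, 0.3107]
tool_rot: [[-0.002, 0.986, 0.169], [-0.001, 0.169, -0.986], [-1.0, -0.003, 0.0]]
ft_force: [-2.7, -3.2, -0.6]
grip_width: 0.008
t 17.47 pos [ 0.5416 -0.0104  0.3107] yaw 9.71 turn u 0.002 shift u [-0.044 -0.001 -0.009] F [-2.66 -3.19 -0.6 ] w 0.008
```

View pics/s12.png

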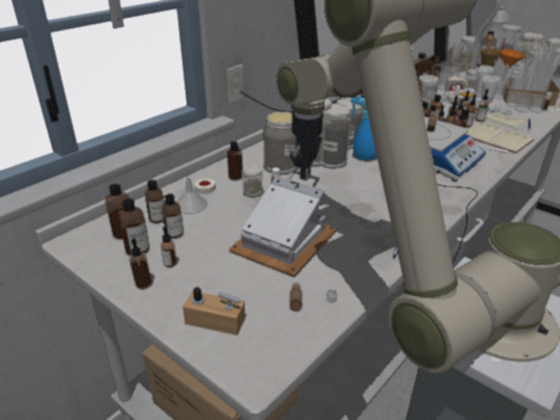

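View pics/w12.png

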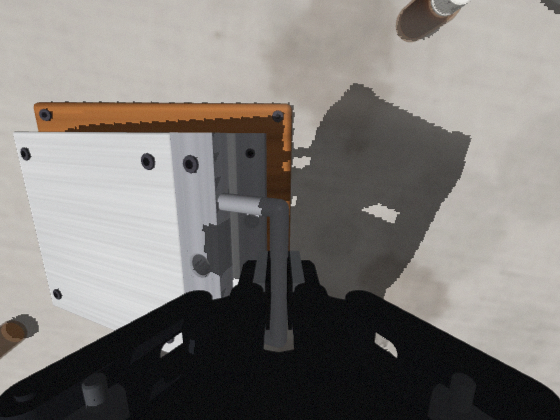

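The half is folding well and is at about 0.44 rad, with low forces. I'll go on down.

```bash
python3 -m inch '[[1,[0.52,0,0.24],0],[1,[0.53,0,0.19],0],[1,[0.55,0,0.16],0],[1,[0.3,0,0.06],0],[1,[0.26,0,0.04],0],[1,[0.2,0,0.02],0],[1,[0,0,0],0],[1,[0,0,0],0]]'
python3 - <<'E'
from h import *
for t in(.09,.06,.03):go(bar(t)+[0,0,.163],9.7)
im,P=snap('wrist','pics/w13.png')
E
```

```text
time_s: 18.23
position: [0.5451, -0.0308, 0.241]
tool_rot: [[-0.001, 0.986, 0.169], [-0.0, 0.169, -0.986], [-1.0, -0.001, 0.0]]
ft_force: [-3.4, -4.4, -1.7]
grip_width: 0.0077
t 18.23 pos [ 0.5451 -0.0308  0.241 ] yaw 9.74 turn u 0.008 shift u [ 0.011 -0.001  0.017] F [-3.35 -4.37 -1.69] w 0.0077
t 18.23 pos [ 0.5451 -0.0308  0.241 ] yaw 9.74 turn u 0.008 shift u [ 0.224 -0.001  0.039] F [-3.35 -4.37 -1.69] w 0.0077
t 18.23 pos [ 0.5451 -0.0308  0.241 ] yaw 9.74 turn u 0.008 shift u [ 0.437 -0.     0.055] F [-3.35 -4.37 -1.69] w 0.0077
```

View pics/w13.png

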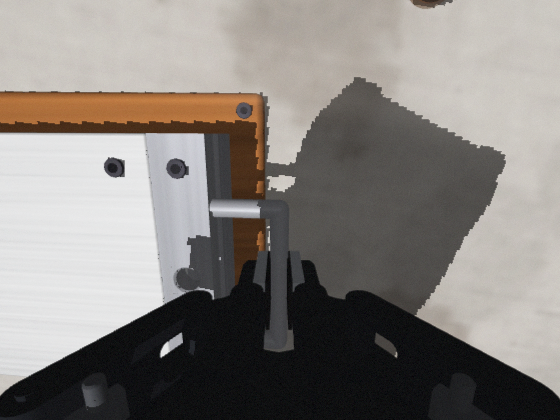

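```bash
python3 -m inch '[[1,[0.08,0,0.02],0],[1,[0.08,0,0.01],0],[1,[0.08,0,0.01],0],[1,[0.08,0,0],0],[1,[0,0,0],0],[1,[0,0,0],0],[1,[0,0,0],0],[1,[0,0,0],0]]'
```

```text
time_s: 18.95
position: [0.5453, -0.0319, 0.2313]
tool_rot: [[-0.0, 0.986, 0.169], [0.0, 0.169, -0.986], [-1.0, -0.0, -0.0]]
ft_force: [-3.1, -0.2, -1.7]
grip_width: 0.0076
```

```bash
python3 -m inch '[[0.8,[0.05,0,0],0],[0.7,[0.05,0,0],0],[0.6,[0,0,0],0],[0.55,[0,0,0],0],[0.55,[0,0,0],0],[0.55,[0,0,0],0],[0.55,[0,0,0],0],[0.55,[0,0,0],0]]'
python3 - <<'E'
from h import *
im,P=snap('wrist','pics/w14.png')
E
```

```text
time_s: 19.62
position: [0.5454, -0.0321, 0.2284]
tool_rot: [[0.0, 0.986, 0.169], [-0.0, 0.169, -0.986], [-1.0, 0.0, 0.0]]
ft_force: [-0.6, -0.2, 0.4]
grip_width: 0.0195
```

View pics/w14.png

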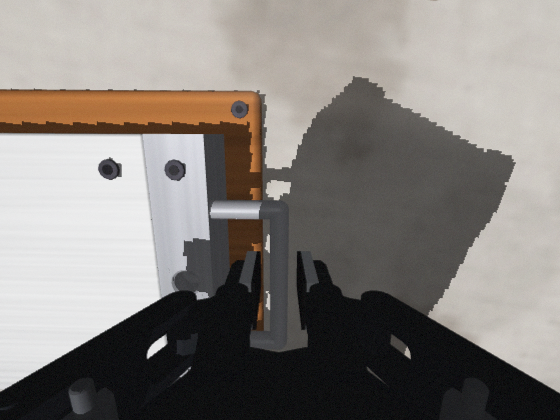

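The fingers are clear on both sides of the bar. I'll rise straight up.

```bash
python3 -m inch '[[0.55,[-0.3,0,0],0],[0.55,[-0.5,0,0],0],[0.55,[-0.7,0,0],0],[0,[-0.7,0,0],0],[-1,[-0.7,0,0],0],[-1,[-0.7,0,0],0],[-1,[-0.3,0,0],0],[-1,[0,0,0],0]]'
python3 - <<'E'
from h import *
go(M(-.05,-.079,.32),9.7)
im,P=snap('wrist','pics/w15.png')
print(proj('w',M(0,-.079,.0645),P))
im,P=snap('scene','pics/s15.png')
E
```

```text
time_s: 20.33
position: [0.5454, -0.032, 0.3476]
tool_rot: [[0.004, 0.986, 0.169], [-0.001, 0.169, -0.986], [-1.0, 0.004, 0.002]]
ft_force: [0.3, -0.2, -0.4]
grip_width: 0.0779
t 20.33 pos [ 0.5454 -0.032   0.3476] yaw 9.72 turn u 0.005 shift u [ 0.912 -1.673 -1.479] F [ 0.28 -0.18 -0.38] w 0.0779
[226.9412 214.402 ]
```

View pics/w15.png

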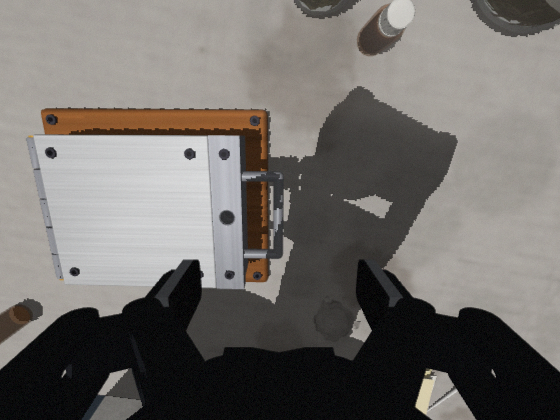

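View pics/s15.png

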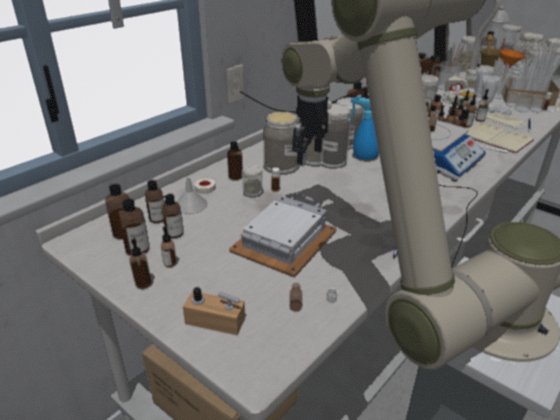

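The upper half lies folded on the plate. Its hole is at (227,217), close to the predicted (227,214). Next I'll fetch the pin.

```bash
python3 -m inch '[[-1,[0,0,-0.3],-0.45],[-1,[0,0,-0.6],-0.45],[-1,[0,0,-0.9],-0.45],[-1,[0,0,-0.9],-0.45],[-1,[0,0,-0.9],-0.45],[-1,[0,0,-0.9],-0.45],[-1,[0,0,-0.9],-0.45],[-1,[0,0,-0.9],-0.4]]' >/dev/null
python3 - <<'E'
from h import *
P=json.load(open('pics/w15.png.json'))
for t in (0,.03,.06):
  print(t,proj('w',M(0,.09-.169*np.cos(t)+.012*np.sin(t),.0525+.169*np.sin(t)+.012*np.cos(t)),P))
go([.48,.411,.33],27.5)
E
```

```text
0 [226.9412 214.402 ]
0.03 [225.4925 215.9073]
0.06 [223.817  217.4659]
t 21.1 pos [0.4843 0.1481 0.3441] yaw 27.7 turn u 0.04 shift u [ 0.47   3.921 -7.84 ] F [0.02 0.47 0.21] w 0.0854
```

```bash
python3 -m inch '[[-1,[0,0.35,-0.8],0],[-1,[0,0.35,-0.8],0],[-1,[0,0.35,-0.8],0],[-1,[0,0.35,-0.8],0],[-1,[0,0.35,-0.8],0],[-1,[0,0.35,-0.8],0],[-1,[0,0.35,-0.8],0],[-1,[0,0.35,-0.7],0]]' >/dev/null
python3 -m inch '[[-1,[0.1,0.35,-0.6],0],[-1,[0.1,0.35,-0.4],0],[-1,[0.1,0.2,-0.2],0],[-1,[0.1,0.05,-0.1],0],[-1,[0.1,0,0],0],[-1,[0,0,0],0],[-1,[0,0,0],0],[-1,[0,0,0],0]]' >/dev/null
python3 - <<'E'
from h import *
go([.48,.411,.33],27.5)
im,P=snap('wrist','pics/w16.png')
print(proj('w',[.48,.411,.084],P),proj('w',[.48,.411,.055],P))
E
```

```text
t 22.43 pos [0.48   0.3999 0.3306] yaw 27.43 turn u -0.015 shift u [ 0.02   0.171 -0.327] F [0.25 0.47 0.98] w 0.0854
[263.5668 218.4838] [265.1889 209.1469]
```

View pics/w16.png

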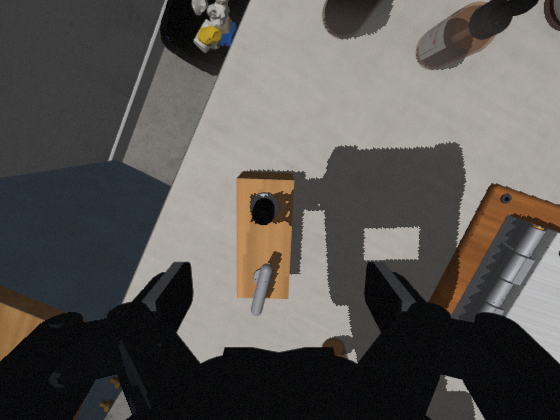

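Run:
```python
from h import *
import cv2
im=cv2.imread('pics/w16.png');z=cv2.resize(im[160:310,220:320],None,fx=5,fy=4,interpolation=cv2.INTER_CUBIC)
cv2.imwrite('pics/w16z.png',cv2.convertScaleAbs(z,alpha=1.5,beta=20))
```

```text
(no output)
```

View pics/w16z.png

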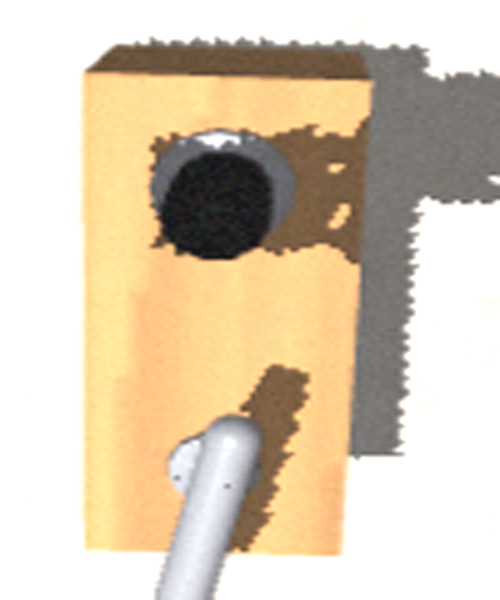

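Run:
```python
from h import *
P=json.load(open('pics/w16.png.json'))
s=env.observe();R=np.array(s['tool_rot']);p=np.array(s['position'])
for n,q,z in (('knob',(263.2,211.4),.078),('collar',(264.4,206.6),.055),('tl',(220+84/5-.4,160+72/4-.4),.05),('tr',(220+371/5-.4,160+80/4-.4),.05),('bl',(220+85/5-.4,160+549/4-.4),.05),('br',(220+341/5-.4,160+553/4-.4),.05)):
    X=ray('w',q,z,P);print(n,X,(R.T@(X-p))*1000)
```

```text
knob [0.4834 0.4134 0.078 ] [252.7031   9.0723 -10.2507]
collar [0.4817 0.4126 0.055 ] [275.7023   7.2524 -10.3834]
tl [0.4925 0.4454 0.05  ] [280.7122  31.8701 -34.5339]
tr [0.5138 0.4005 0.05  ] [280.7131  30.1276  15.1882]
bl [0.387  0.3956 0.05  ] [280.6615 -84.6341 -38.9227]
br [0.4091 0.3508 0.05  ] [280.6626 -85.7377  11.0024]
```

```bash
python3 -c "
from rig import env; print(env.tips_ahead)"
python3 -m inch '[[-1,[0.2,0.12,-0.19],0],[-1,[0.4,0.12,-0.2],0],[-1,[0.5,0,0],0],[-1,[0.5,0,0],0],[-1,[0.4,0,0],0],[-1,[0.2,0,0],0],[-1,[0,0,0],0],[-1,[0,0,0],0]]' >/dev/null
python3 - <<'E'
from h import *
go([.48,.411,.236],None)
im,P=snap('wrist','pics/w17.png')
E
```

```text
0.1734
t 23.15 pos [0.4809 0.4146 0.2641] yaw 27.48 turn u 0.0 shift u [ 0.936 -0.082  0.094] F [ 0.29 -0.14  0.51] w 0.0855
```

View pics/w17.png

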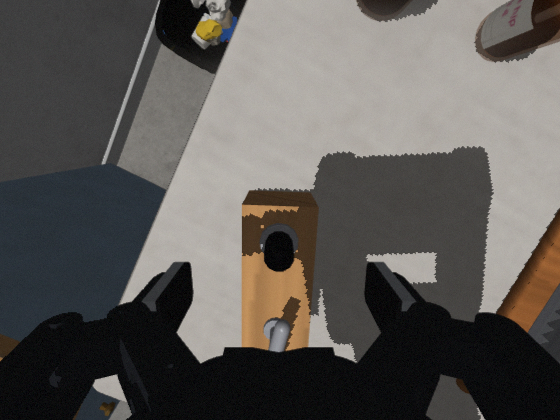

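```bash
python3 - <<'E'
from h import *
P=json.load(open('pics/w17.png.json'))
s=env.observe();R=np.array(s['tool_rot']);p=np.array(s['position'])
for n,q,z in (('knob',(278.5,251),.075),('collar',(279.5,241.5),.055)):
    X=ray('w',q,z,P);print(n,X,(R.T@(X-p))*1000)
E
python3 -m inch '[[-1,[0.15,0,0],0],[-1,[0.2,0,0],0],[-1,[0.25,0,0],0],[-1,[0.2,0,0],0],[-1,[0.1,0,0],0],[0,[0,0,0],0],[0.2,[0,0,0],0],[0.4,[0,0,0],0]]'
python3 -m inch '[[0.6,[0,0,0],0],[0.8,[0,0,0],0],[1,[0,0,0],0],[1,[0,0,0],0],[1,[0,0,0],0],[1,[0,0,0],0],[1,[0,0,0],0],[1,[0,0,0],0]]' 80
```

```text
knob [0.4834 0.4139 0.075 ] [189.6985   1.6918   1.7485]
collar [0.4822 0.4126 0.055 ] [209.6971   0.0221   2.4176]
time_s: 23.87
position: [0.4809, 0.4144, 0.2376]
tool_rot: [[0.0, 0.887, 0.461], [0.0, 0.461, -0.887], [-1.0, 0.0, -0.0]]
ft_force: [-0.5, -0.2, 0.9]
grip_width: 0.0517
time_s: 24.53
position: [0.4809, 0.4144, 0.2379]
tool_rot: [[0.001, 0.887, 0.461], [0.001, 0.461, -0.887], [-1.0, 0.001, -0.0]]
ft_force: [0.4, -0.4, 5.6]
grip_width: 0.0144
```

```bash
python3 -m inch '[[1,[-0.1,0,0],0],[1,[-0.2,0,0],0],[1,[-0.4,0,0],0],[1,[-0.4,0,0],0],[1,[-0.5,0,0],0],[1,[-0.5,0,0],0],[1,[-0.4,0,0],0],[1,[-0.3,0,0],0]]'
python3 -m inch '[[1,[-0.3,0,0],0],[1,[-0.2,0,0],0],[1,[-0.1,0,0],0],[1,[0,0,0],0],[1,[0,0,0],0],[1,[0,0,0],0],[1,[0,0,0],0],[1,[0,0,0],0]]'
python3 - <<'E'
from h import *
go(M(0,-.079,.33),27.5)
im,P=snap('wrist','pics/w18.png')
im,P=snap('scene','pics/s18.png')
import cv2
a=cv2.imread('pics/w18.png')[200:360,200:360];b=cv2.imread('pics/s18.png')[180:340,150:310]
cv2.imwrite('pics/z18.png',cv2.convertScaleAbs(cv2.resize(cv2.hconcat([a,b]),None,fx=2.5,fy=3.5,interpolation=cv2.INTER_CUBIC),alpha=1.5,beta=20))
E
```

```text
time_s: 25.2
position: [0.4808, 0.4143, 0.3226]
tool_rot: [[0.001, 0.887, 0.461], [0.0, 0.461, -0.887], [-1.0, 0.001, 0.0]]
ft_force: [-0.7, 0.4, -1.6]
grip_width: 0.0144
time_s: 25.87
position: [0.4809, 0.4143, 0.3389]
tool_rot: [[-0.001, 0.887, 0.461], [-0.0, 0.461, -0.887], [-1.0, -0.001, 0.0]]
ft_force: [0.5, -0.3, -0.6]
grip_width: 0.0143
t 25.87 pos [0.4809 0.4143 0.3389] yaw 27.47 turn u -0.007 shift u [ 0.301 -4.514 12.783] F [ 0.48 -0.31 -0.62] w 0.0143
```

View pics/z18.png

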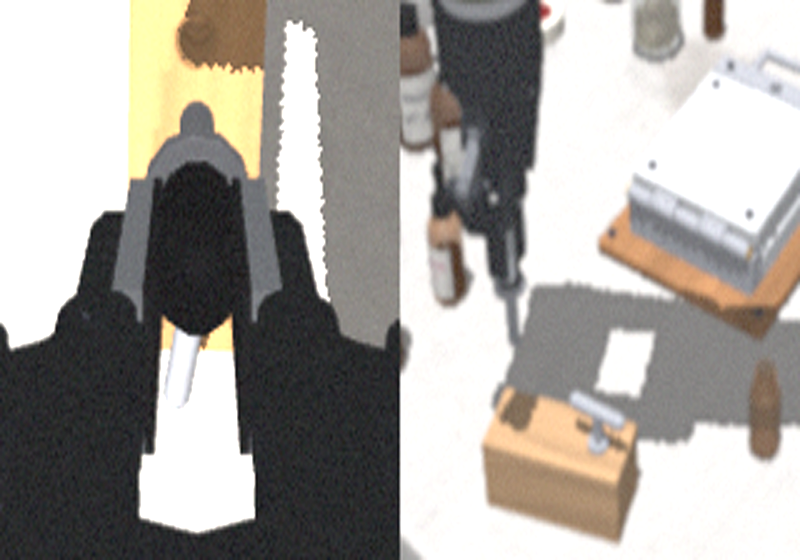

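View pics/w18.png

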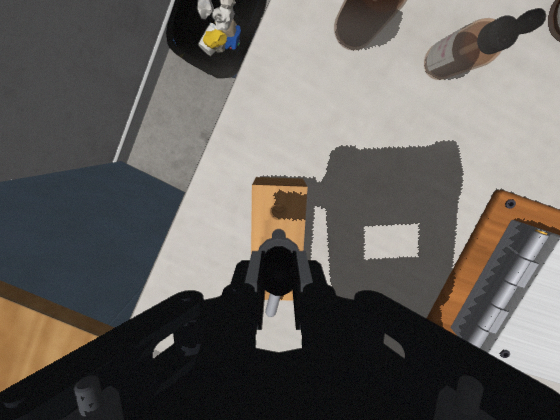

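Run:
```python
from h import *
P=json.load(open('pics/w18.png.json'));Ps=json.load(open('pics/s18.png.json'))
s=env.observe();R=np.array(s['tool_rot']);p=np.array(s['position'])
for y in(-.002,0,.002):
  T=lambda x,dy=0,dz=0:p+R@[x,y+dy,.0013+dz]
  print(y,'tip far edge',proj('w',T(.230,.003),P),'collar far edge',proj('w',T(.183,.013),P),'collar L/R',proj('w',T(.183,0,-.013),P),proj('w',T(.183,0,.013),P))
print('scene collar bottom',proj('s',p+R@[.188,0,0],Ps),'tip',proj('s',p+R@[.230,0,0],Ps))
import cv2
a=cv2.imread('pics/w18.png')[215:275,240:320];cv2.imwrite('pics/z18a.png',cv2.convertScaleAbs(cv2.resize(a,None,fx=9,fy=9,interpolation=cv2.INTER_CUBIC),alpha=1.6,beta=30))
b=cv2.imread('pics/s18.png')[240:290,170:220];cv2.imwrite('pics/z18b.png',cv2.convertScaleAbs(cv2.resize(b,None,fx=10,fy=10,interpolation=cv2.INTER_CUBIC),alpha=1.6,beta=30))
```

```text
-0.002 tip far edge [277.7991 230.267 ] collar far edge [277.6363 240.2455] collar L/R [254.9963 261.5197] [300.3074 261.5205]
0 tip far edge [277.7976 227.6498] collar far edge [277.6339 236.8902] collar L/R [254.9197 258.3058] [300.3794 258.3066]
0.002 tip far edge [277.7962 225.019 ] collar far edge [277.6315 233.5124] collar L/R [254.8425 255.0707] [300.4519 255.0714]
scene collar bottom [192.9735 261.1861] tip [194.9038 277.7279]
```

View pics/z18a.png

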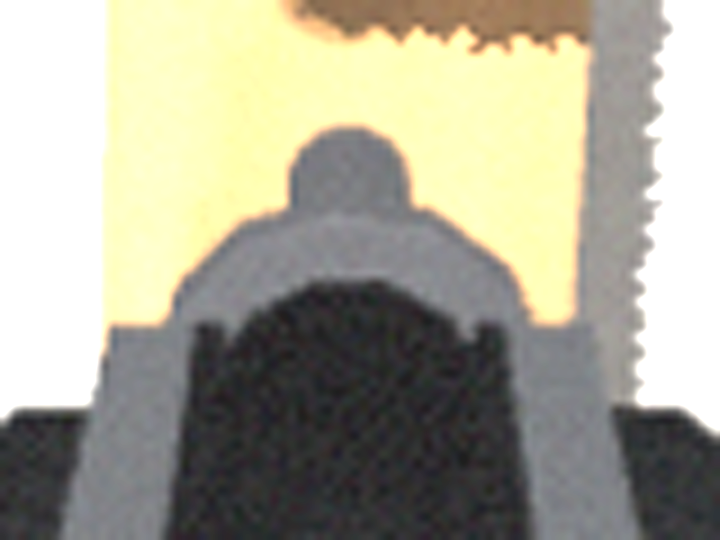

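View pics/z18b.png

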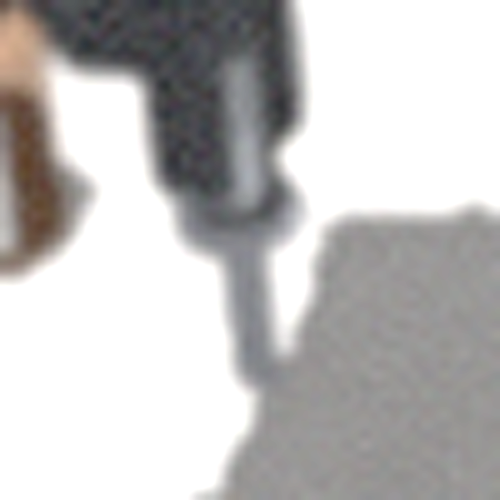

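The pin is held straight. The collar's far edge is at v = 238 and the tip at v = 229, which puts the pin axis at about tool y = -0.8 mm. I'll carry it over to the hole.

```bash
python3 -m inch '[[1,[0,0,0.2],0.45],[1,[0,0,0.5],0.45],[1,[0,0,0.8],0.45],[1,[0,0,0.8],0.45],[1,[0,0,0.8],0.45],[1,[0,0,0.8],0.45],[1,[0,0,0.8],0.45],[1,[0,0,0.8],0.4]]' >/dev/null
python3 - <<'E'
from h import *
go(M(.0008,-.079,.325),9.7)
E
```

```text
t 26.63 pos [0.5333 0.2563 0.3393] yaw 9.52 turn u -0.036 shift u [ 0.479 -1.2    8.063] F [ 0.12 -0.53 -1.8 ] w 0.0143
```

```bash
python3 -m inch '[[1,[0,-0.15,0.8],0],[1,[0,-0.15,0.8],0],[1,[0,-0.15,0.8],0],[1,[0,-0.15,0.8],0],[1,[0,-0.15,0.8],0],[1,[0,-0.15,0.8],0],[1,[0,-0.1,0.8],0],[1,[0,-0.1,0.8],0]]' >/dev/null
python3 -m inch '[[1,[0.1,-0.1,0.6],0],[1,[0.1,0,0.4],0],[1,[0.1,0,0.2],0],[1,[0.1,0,0],0],[1,[0.05,0,0],0],[1,[0,0,0],0],[1,[0,0,0],0],[1,[0,0,0],0]]' >/dev/null
python3 - <<'E'
from h import *
go(M(.0008,-.079,.325),9.7)
im,P=snap('wrist','pics/w19.png')
E
```

```text
t 27.97 pos [0.5358 0.0282 0.3259] yaw 9.78 turn u 0.017 shift u [ 0.031 -0.001  0.556] F [ 0.43 -0.33 -0.91] w 0.0142
```

View pics/w19.png

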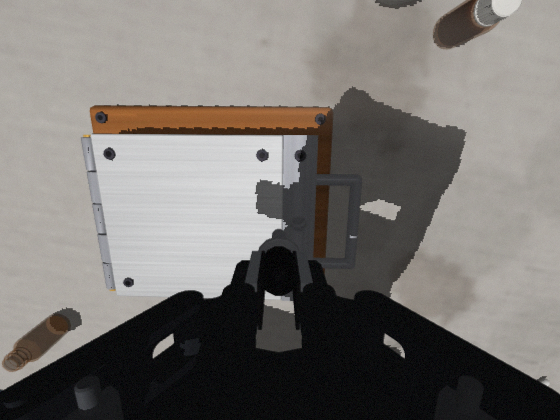

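Run:
```python
from h import *
import cv2
a=cv2.imread('pics/w19.png')[195:265,250:330];cv2.imwrite('pics/z19.png',cv2.convertScaleAbs(cv2.resize(a,None,fx=9,fy=8,interpolation=cv2.INTER_CUBIC),alpha=1.8,beta=40))
P=json.load(open('pics/w19.png.json'));p=np.array([.5358,.0282,.3259]);
s=env.observe();R=np.array(s['tool_rot'])
for t in (.02,.04,.06):
  X=M(0,.09-.169*np.cos(t)+.012*np.sin(t),.0525+.169*np.sin(t)+.012*np.cos(t)); print(t,X,proj('w',X,P))
```

```text
0.02 [0.5378 0.0119 0.0679] [296.2597 222.1515]
0.04 [0.5377 0.0122 0.0712] [296.0869 223.3709]
0.06 [0.5376 0.0126 0.0746] [295.8247 224.6214]
```

View pics/z19.png

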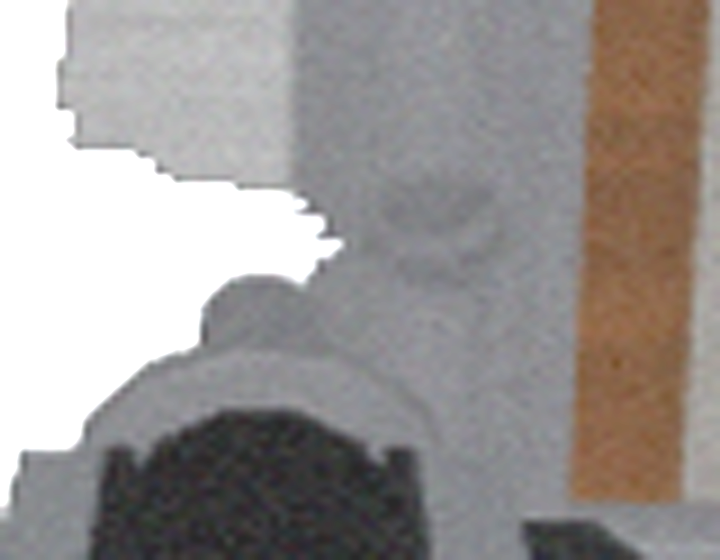

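```bash
python3 -m inch '[[1,[0,0,0.2],0],[1,[0,0,0.2],0],[1,[0.1,0,0.18],0],[1,[0.2,0,0],0],[1,[0.2,0,0],0],[1,[0.1,0,0],0],[1,[0.05,0,0],0],[1,[0,0,0],0]]'
python3 - <<'E'
from h import *
go(M(.0008,-.079,.306),9.7)
im,P=snap('wrist','pics/w20.png')
import cv2
a=cv2.imread('pics/w20.png')[195:265,240:320];cv2.imwrite('pics/z20.png',cv2.convertScaleAbs(cv2.resize(a,None,fx=9,fy=8,interpolation=cv2.INTER_CUBIC),alpha=1.8,beta=40))
E
```

```text
time_s: 28.68
position: [0.5387, 0.0105, 0.3058]
tool_rot: [[-0.001, 0.986, 0.169], [0.0, 0.169, -0.986], [-1.0, -0.001, -0.0]]
ft_force: [-0.1, 0.5, -1.5]
grip_width: 0.0145
t 28.68 pos [0.5387 0.0105 0.3058] yaw 9.73 turn u 0.005 shift u [-0.008  0.003 -0.044] F [-0.05  0.5  -1.54] w 0.0145
```

View pics/z20.png

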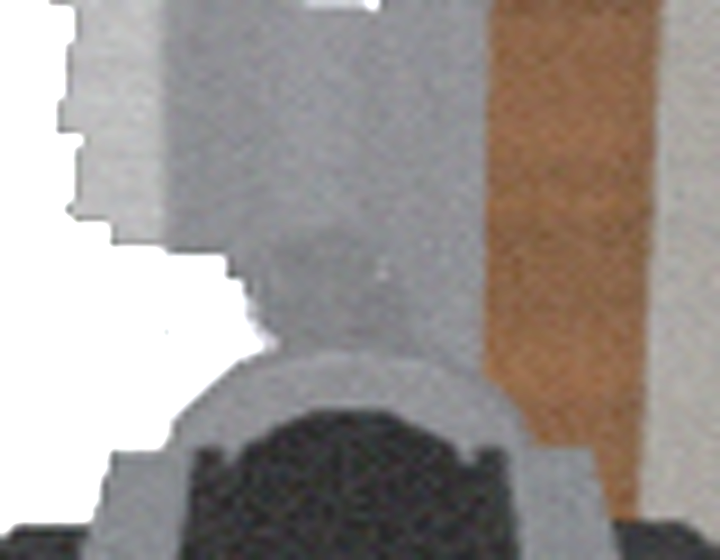

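Run:
```python
import cv2,numpy as np
a=cv2.imread('pics/w20.png')[205:250,255:305]
a=cv2.fastNlMeansDenoisingColored(a,None,4,4,3,9)
g=a.astype(float); g=np.clip((g-40)/(95-40)*255,0,255).astype('uint8')
cv2.imwrite('pics/z20b.png',cv2.resize(g,None,fx=13,fy=13,interpolation=cv2.INTER_CUBIC)); print(a.mean((0,1)))
```

```text
[61.96666667 63.90266667 67.60622222]
```

View pics/z20b.png

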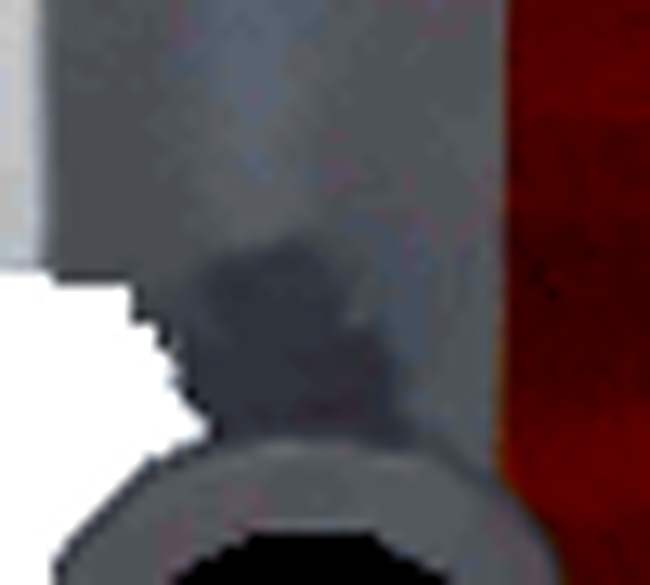

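The view is dark, but the shaft at u≈279 sits about 1 to 2 mm to the right of the hole, and my frame says 1.3 mm. I'll shift back 1.2 mm and go down gently.

```bash
python3 -m inch '[[1,[0,0,-0.04],0],[1,[0,0,0],0],[1,[0.05,0,0],0],[1,[0.05,0,0],0],[1,[0.05,0,0],0],[1,[0.05,0,0],0],[1,[0,0,0],0],[1,[0,0,0],0]]'
python3 - <<'E'
from h import *
go(M(.0008,-.079,.30),9.7)
im,P=snap('wrist','pics/w21.png')
import cv2
a=cv2.imread('pics/w21.png')[205:250,255:305]
a=cv2.fastNlMeansDenoisingColored(a,None,4,4,3,9)
g=a.astype(float); g=np.clip((g-40)/(95-40)*255,0,255).astype('uint8')
cv2.imwrite('pics/z21b.png',cv2.resize(g,None,fx=13,fy=13,interpolation=cv2.INTER_CUBIC))
E
```

```text
time_s: 29.4
position: [0.5386, 0.0115, 0.3002]
tool_rot: [[-0.0, 0.986, 0.169], [0.0, 0.169, -0.986], [-1.0, -0.0, -0.0]]
ft_force: [-0.1, 0.1, -1.9]
grip_width: 0.0146
t 29.4 pos [0.5386 0.0115 0.3002] yaw 9.72 turn u 0.004 shift u [ 0.007  0.002 -0.008] F [-0.09  0.07 -1.91] w 0.0146
```

View pics/z21b.png

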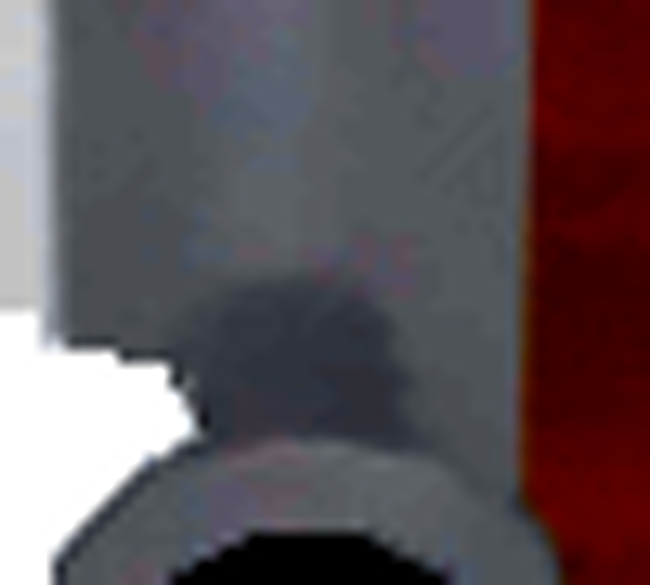

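Now centred. I'm going down.

```bash
python3 -m inch '[[1,[0.06,0,0],0],[1,[0.06,0,0],0],[1,[0.06,0,0],0],[1,[0.06,0,0],0],[1,[0.06,0,0],0],[1,[0.06,0,0],0],[1,[0,0,0],0],[1,[0,0,0],0]]'
python3 -c "
from h import *
go(M(.0008,-.079,.2525),9.7)"
```

```text
time_s: 30.12
position: [0.5386, 0.0115, 0.2894]
tool_rot: [[-0.0, 0.986, 0.169], [0.0, 0.169, -0.986], [-1.0, -0.0, -0.0]]
ft_force: [-0.1, -0.6, -1.0]
grip_width: 0.0145
t 30.12 pos [0.5386 0.0115 0.2894] yaw 9.72 turn u 0.004 shift u [ 1.229  0.003 -0.008] F [-0.1  -0.62 -1.05] w 0.0145
```

```bash
python3 -m inch '[[1,[0.08,0,0],0],[1,[0.08,0,0],0],[1,[0.08,0,0],0],[1,[0.08,0,0],0],[1,[0.08,0,0],0],[1,[0.06,0,0],0],[1,[0,0,0],0],[1,[0,0,0],0]]' 120
python3 -c "
from h import *
go(M(.0008,-.079,.2525),9.7)"
```

```text
time_s: 30.78
position: [0.5386, 0.0115, 0.2755]
tool_rot: [[-0.0, 0.986, 0.169], [0.0, 0.169, -0.986], [-1.0, -0.0, -0.0]]
ft_force: [-0.7, -0.2, -2.0]
grip_width: 0.0126
t 30.78 pos [0.5386 0.0115 0.2755] yaw 9.72 turn u 0.003 shift u [ 0.767  0.003 -0.007] F [-0.74 -0.23 -2.02] w 0.0126
```

```bash
python3 -m inch '[[1,[0.08,0,0],0],[1,[0.08,0,0],0],[1,[0.08,0,0],0],[1,[0.08,0,0],0],[1,[0.08,0,0],0],[1,[0.08,0,0],0],[1,[0,0,0],0],[1,[0,0,0],0]]'
python3 -m inch '[[1,[0.05,0,0],0],[1,[0.05,0,0],0],[1,[0.05,0,0],0],[1,[0.05,0,0],0],[1,[0,0,0],0],[1,[0,0,0],0],[1,[0,0,0],0],[1,[0,0,0],0]]'
python3 -c "
from h import *
go(M(.0008,-.079,.2525),9.7)"
```

```text
time_s: 31.45
position: [0.5386, 0.0115, 0.2611]
tool_rot: [[-0.001, 0.986, 0.169], [0.0, 0.169, -0.986], [-1.0, -0.001, -0.0]]
ft_force: [-0.3, 0.4, -3.3]
grip_width: 0.0131
time_s: 32.12
position: [0.5386, 0.0114, 0.2553]
tool_rot: [[0.0, 0.986, 0.169], [-0.0, 0.169, -0.986], [-1.0, -0.0, 0.0]]
ft_force: [-2.9, -3.1, 0.9]
grip_width: 0.0129
t 32.12 pos [0.5386 0.0114 0.2553] yaw 9.72 turn u 0.004 shift u [ 0.095  0.002 -0.012] F [-2.88 -3.08  0.92] w 0.0129
```

```bash
python3 -m inch '[[1,[0.03,0,0],0],[1,[0.03,0,0],0],[1,[0.03,0,0],0],[1,[0.03,0,0],0],[1,[0,0,0],0],[1,[0,0,0],0],[1,[0,0,0],0],[1,[0,0,0],0]]'
python3 -c "
from h import *
go(M(.0008,-.079,.2525),9.7)"
```

```text
time_s: 32.78
position: [0.5386, 0.0113, 0.2526]
tool_rot: [[0.001, 0.986, 0.169], [-0.001, 0.169, -0.986], [-1.0, 0.001, 0.001]]
ft_force: [-6.0, -4.1, 9.2]
grip_width: 0.0128
t 32.78 pos [0.5386 0.0113 0.2526] yaw 9.72 turn u 0.004 shift u [ 0.002  0.004 -0.015] F [-6.02 -4.07  9.2 ] w 0.0128
```

```bash
python3 -m inch '[[1,[0.03,0,0],0],[1,[0.03,0,0],0],[1,[0.03,0,0],0],[1,[0,0,0],0],[1,[0,0,0],0],[1,[0,0,0],0],[1,[0,0,0],0],[1,[0,0,0],0]]'
python3 -c "
from h import *
go(M(.0008,-.079,.2525),9.7)"
```

```text
time_s: 33.45
position: [0.5384, 0.0114, 0.2523]
tool_rot: [[0.003, 0.986, 0.169], [-0.002, 0.169, -0.986], [-1.0, 0.003, 0.002]]
ft_force: [-14.1, -4.1, 32.2]
grip_width: 0.0129
t 33.45 pos [0.5384 0.0114 0.2523] yaw 9.74 turn u 0.008 shift u [-0.007  0.01  -0.011] F [-14.14  -4.09  32.25] w 0.0129
```

```bash
python3 -m inch '[[1,[-0.02,-0.03,0],0],[1,[0,0,0],0],[1,[0,0,0],0],[1,[0,0,0],0],[1,[0,0,0],0],[1,[0,0,0],0],[1,[0,0,0],0],[1,[0,0,0],0]]'
python3 - <<'E'
from h import *
go(M(.0008,-.079,.2525),9.7)
im,P=snap('wrist','pics/w22.png')
im,P=snap('scene','pics/s22.png')
print(env.observe()['wrist_torque'])
import cv2
a=cv2.imread('pics/w22.png')[180:360,180:380];b=cv2.imread('pics/s22.png')[160:340,170:370]
cv2.imwrite('pics/z22.png',cv2.convertScaleAbs(cv2.resize(cv2.hconcat([a,b]),None,fx=2,fy=3,interpolation=cv2.INTER_CUBIC),alpha=1.5,beta=20))
E
```

```text
time_s: 34.12
position: [0.538, 0.0113, 0.2524]
tool_rot: [[0.004, 0.986, 0.169], [-0.001, 0.169, -0.986], [-1.0, 0.004, 0.002]]
ft_force: [-9.1, -2.4, 24.2]
grip_width: 0.0134
t 34.12 pos [0.538  0.0113 0.2524] yaw 9.73 turn u 0.007 shift u [-0.005  0.024 -0.011] F [-9.13 -2.41 24.23] w 0.0134
[-0.4137  1.4247 -0.0016]
```

View pics/z22.png

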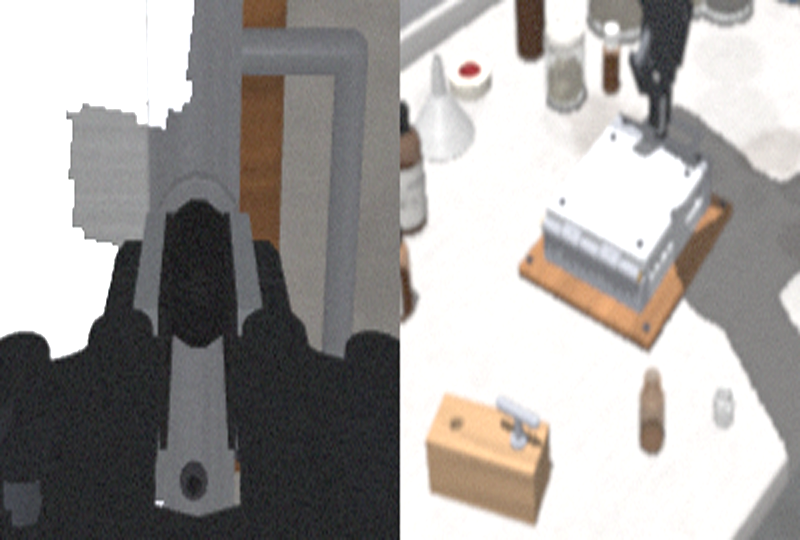

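View pics/s22.png

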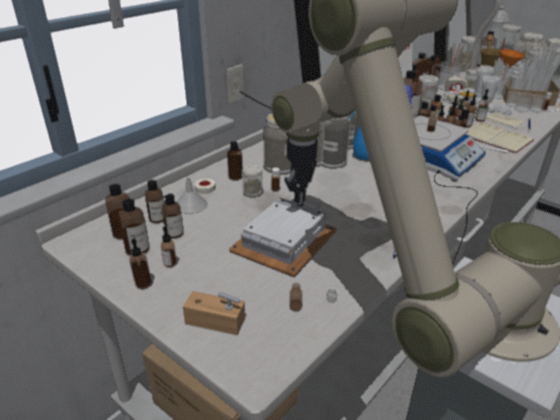

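The collar bears on the upper half at z22 (197,190), and the mould is level and shut in the scene view. TCP z is 0.2524 against 0.2525 expected when shut, with 24 N of upward reaction. The bottles have not moved, so I'm handing in.

```bash
python3 -c "
from rig import env
s=env.observe();print(s['time_s'],s['position'],s['ft_force'],s['grip_width'])
print(env.close_job())"
```

```text
34.2167 [0.53794357 0.01129438 0.25235057] [-8.41511282 -1.85546995 25.34679299] 0.012482326225861876
the job is handed in; nothing more can be done
None
```

The mould is made up and handed in at 34 s, with the gripper still holding the pin and pressing it down. I set the plate on both dowels and let go. I then swung the upper half over by its handle bar and lowered it onto the plate, and put the black-knobbed pin through both holes until its collar bore on the upper half.

**Last checks:**
- **Shut:** the tool stood at z = 0.2524 m, against 0.2525 m expected with the halves fully shut. The last steps down pushed against a stiff stop.
- **Push and grip:** the wrist showed about 25 N of upward reaction at a 120 N grip setting, well above the 7 N needed to shut the halves. I had pressed to 32 N and eased back.
- **Surroundings:** the bottles and other things looked unmoved in the last scene picture.

**Did not agree or remained:**
- **Side force:** about 9 N of sideways force remained on the pin. I took it for friction and bearing in the hole, but did not confirm that.
- **Camera offset:** the wrist camera read 1 to 2 mm off along the jaw direction. I corrected for this at the dowels and the pin hole.
- **Pin hole:** the hole lay in the arm's shadow, so centring the pin relied partly on the mould position found when the plate went on. It entered with no noticeable force.

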